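# Charge the deburring machine and light its hopper

## Task

Gather every hexagonal blank that stands loose on the bench into the scoop tray, with the one already in it, then tip the whole trayful into the deburring machine's feed hopper and set the empty tray back flat on the middle of its rubber mat. Swing the work lamp round on its arm as well, at any time, so that it points straight at the middle of the hopper's mouth, and leave it there. Leave the round collars and everything else on the bench where they are.

Things in the scene. Friction and masses are not known exactly. Their poses are not given: they have to be found in the camera images.
- blank_0_mid (a point): Aluminium hexagonal blank, a hex prism 27 across flats (31 across corners) and 32 tall with a dark drilled hole in its top, 40 to 85 g; this point is its very middle, 16 above its underside. Its z axis runs along the prism; one pair of flats faces its own +y and -y (the other flats at 60 degree steps about z). Starts standing loose on the bench between tray and hopper; may be absent.
- blank_1_mid (a point): Aluminium hexagonal blank, a hex prism 27 across flats (31 across corners) and 32 tall with a dark drilled hole in its top, 40 to 85 g; this point is its very middle, 16 above its underside. Its z axis runs along the prism; one pair of flats faces its own +y and -y (the other flats at 60 degree steps about z). Starts standing loose on the bench between tray and hopper; may be absent.
- blank_2_mid (a point): Aluminium hexagonal blank, a hex prism 27 across flats (31 across corners) and 32 tall with a dark drilled hole in its top, 40 to 85 g; this point is its very middle, 16 above its underside. Its z axis runs along the prism; one pair of flats faces its own +y and -y (the other flats at 60 degree steps about z). Starts standing loose on the bench between tray and hopper; may be absent.
- blank_3_mid (a point): Aluminium hexagonal blank, a hex prism 27 across flats (31 across corners) and 32 tall with a dark drilled hole in its top, 40 to 85 g; this point is its very middle, 16 above its underside. Its z axis runs along the prism; one pair of flats faces its own +y and -y (the other flats at 60 degree steps about z). Starts standing loose on the bench between tray and hopper; may be absent.
- blank_4_mid (a point): Aluminium hexagonal blank, a hex prism 27 across flats (31 across corners) and 32 tall with a dark drilled hole in its top, 40 to 85 g; this point is its very middle, 16 above its underside. Its z axis runs along the prism; one pair of flats faces its own +y and -y (the other flats at 60 degree steps about z). Starts standing loose on the bench between tray and hopper; may be absent.
- blank_5_mid (a point): Aluminium hexagonal blank, a hex prism 27 across flats (31 across corners) and 32 tall with a dark drilled hole in its top, 40 to 85 g; this point is its very middle, 16 above its underside. Its z axis runs along the prism; one pair of flats faces its own +y and -y (the other flats at 60 degree steps about z). Starts standing in the tray, in its back half.
- tray: Steel scoop tray, 0.3 to 0.42 kg empty, on the mat. Origin at the underside; +x the pouring way, y across, z up. Floor 4 thick, x = -72 to 52, 200 wide; 4 thick walls 45 high at the back (x = -70) and both sides. No front wall: from x = 51 the floor rises as a lip at 20 degrees to x = 96, z = 20. Tipped lip-down 75 degrees it empties.
- tray_handle (a point): Grip point, middle of the tray's black handle plate (75 wide along y, 10 thick); tray's axes. The plate rises 60 from the back wall's top edge (x = -70, z = 45 in the tray's frame), leaning back, away from the tray, 35 degrees from vertical, along (-sin 35, 0, cos 35). The point is 36 up it: x = -91, z = 74; its tip is 24 further.
- tray_lip (a point): Middle of the tray's pouring edge: x = 96, z = 20 in the tray's frame; same axes as the tray.
- mat: Square black rubber mat, 240 by 240 by 4, fixed to the bench; origin at the centre of its underside.
- hopper: Deburring machine with an open steel feed hopper; fixed. Origin on the bench under the hopper's centre, z up. Chamber 230 (x) by 190 (y), floor 40 above the bench; above 100 its sides flare at 45 degrees to a mouth about 300 (x) by 260 (y), rim 135 above the bench. The machine's body (motor top 200 high) stands at its +x side, x = 165 to 305.
- hopper_mouth (a point): Centre of the hopper's mouth, level with its rim, 135 above the bench.
- lamp_knob (a point): Grip point of the upright black knob, 18 in diameter, on the outer end of the work lamp's level arm, 252 above the bench; knob's top 24 above it, arm's top 25 below. x points outwards along the arm, the way the lamp points; z up. The post's axis is 180 back, at x = -180. Shade 76 wide below. It swings level about the post; friction holds it.
- collar_a: Round steel collar, 34 in diameter, 26 tall, with a hole through; not part of the job, leave it alone. Origin at the centre of its underside.
- collar_b: Round steel collar, 34 in diameter, 26 tall, with a hole through; not part of the job, leave it alone. Origin at the centre of its underside.
- wrench: Open-ended wrench lying on the bench; leave it alone.
- oil: Orange oil bottle, 60 in diameter, 160 tall; leave it alone.
- brush: Bench brush lying flat; leave it alone.

How it is judged:
By the outcome, as a careful person would: the job done as asked, in the order asked, and still so for the second after the job is handed in, with the robot touching nothing.
Of blank_0, blank_1, blank_2, blank_3, blank_4 only 3 to 5 are there at a start; the rules pass over those that are not, and their reading is None.
At some moment in a run one of blank_0, blank_1, blank_2, blank_3, blank_4 may be knocked a few centimetres aside while the robot is not near it.
It also fails if it takes over 210 s, if anything falls off the work surface, if the arm or the gripper's body presses on something with over 40 N, if the wrist force passes 120 N, or if a joint passes its speed limit or range.

## Robot

A 6-joint arm with a two-finger parallel gripper is mounted at the origin on the work surface. World frame = base frame: x ahead of the robot, y to its left, z up, the work surface at z = 0. Lengths are in m, angles in rad, forces in N, time in s.
With the tool pointing down it reaches from about 0.25 to 0.775 m from the base axis. Payload 4 kg.
Tool frame: the origin (TCP) lies midway between the tips of the shut fingers; the grasp point (between the pads) lies 19 mm behind it; z points along the fingers, y is the line along which they close (so a half turn about z gives the same grasp; the last joint's range is limited). The gripper opens to 94 mm and grips with 3 to 60 N. Pads are 16 mm wide; open, the fingers measure 119 mm over their backs; the gripper's body (75 mm by 177 mm) begins 78 mm behind the grasp point.
Start: joints at [-1.398, 0.087, 1.371, -0, 1.684, -0.103], TCP at [0.15, -0.529, 0.206] pointing down, gripper open.
Joint ranges: [-3.1, 3.1], [-0.76, 2.03], [0.27, 2.55], [-1.08, 4.22], [0.17, 2.65], [-2.57, 2.57]. Speed limits (rad/s): [2.79, 2.79, 3.14, 3.14, 3.14, 3.14].

## Interface

Orientations are given as [roll, pitch, yaw] about the fixed x, y, z axes, in that order (R = Rz(yaw) Ry(pitch) Rx(roll)).
In Python, from bench import get_obs, snapshot, close_job gives the robot as it stands. The module is installed in compiled form; this text tells all that it offers.
- The arm moves only by the tool drive_tool, never from a script. Its argument "commands" is a list of rows, each a list of 6 numbers: the shift along the tool's x, y, z in units of 0.04 m (1.0 is 0.04 m), then the turn, a rotation vector about the tool's x, y, z in units of 0.1 rad (1.0 is 0.1 rad). In form: [[dx, dy, dz, wx, wy, wz], ...]. A call has 1 to 20 rows; each row shifts and turns the commanded pose from where the row before left it, along the tool's axes as they then stand; what a row does not reach is not made up. A row lasts 1/8 s, in which the tool goes at most 62.5 mm and 10.7 degrees, less where a joint would pass 70% of its speed; a pose out of reach is approached as far as the arm can. A call with a number of a shift or a turn outside -1 to 1 is refused whole. A call with a gripper value outside its range is refused whole. "gripper" is the closure, from 0 (fully open) to 1 (shut), set as the call begins (left out, the last holds). The fingers move at their own pace and stop on an object; the grip force is fixed at half the most. Time passes only in rows, so rows that do not move let the fingers close. It gives the time, the measured TCP pose, the force, the opening and the grip force at its end, in the units of the state.
- get_obs(): the state, without advancing time (a new reading comes with each control period).
- snapshot(name): name is "scene" or "top"; returns a dict with "image" (480x640x3 uint8, blue, green, red), "range_z" (480x640 float32, m along the optical axis (not along the pixel's ray), 0 where there is no reading), "fx", "fy", "cx", "cy" (pixels), "rvec" (rotation vector, rad) and "tvec" (3), from world to camera coordinates, as OpenCV has them. Camera axes: x right, y down, z forward; pixel columns grow to the right and rows downward; lengths in m; the calibration is good to about 2 mm. A picture is of the moment at which its call begins.
- close_job(): hands the job in; it is judged then, once.
The state is a dict: "time": time; "joint_positions": joint angles; "qvel": joint speeds; "joint_torque": joint torques, N m; "tool_pos": TCP position; "ee_rot": TCP orientation; "wrist_force": force on the tool from outside, world axes, zero at the start; "wrist_torque": the same for the moment, N m; "width": finger opening in m; "finger_force": force on a finger pad.
Only numpy, scipy, OpenCV 4.12 (cv2) and the standard library are available. Lean on these libraries where they do the work, as an engineer would, in place of code of your own. Each camera call takes 0.05 s, during which the arm holds its last target. There are 200 camera calls.

## Working session

There is one attempt and no reset: what is moved stays moved. The work goes in short steps, Python scripts to look and compute and a tool call to move; the robot and the scene stay as the last step left them, time stands still between calls to the robot, and variables do not carry over. Pictures are saved under pics/ and viewed, at most 14 in all, crops included, and the job is handed in when it is done.

Besides the shell and the picture viewer there is one more tool, called as name(argument=value, ...), one argument or row to a line, values as JSON. drive_tool: Moves the arm, as the interface text tells. Its arguments: {"type":"object","properties":{"commands":{"type":"array"},"gripper":{"type":"number"}},"required":["commands"]}

```bash
mkdir -p pics; cat > h.py <<'E'
import numpy as np, cv2
from bench import get_obs, snapshot, close_job
from scipy.spatial.transform import Rotation as R
def cam(s):
    Rm=cv2.Rodrigues(np.array(s['rvec'],float))[0]; return Rm,np.array(s['tvec'],float).ravel()
def cloud(s):
    Rm,t=cam(s); z=s['range_z'].astype(float)
    v,u=np.mgrid[:480,:640]
    P=np.stack([(u-s['cx'])/s['fx']*z,(v-s['cy'])/s['fy']*z,z],-1)
    W=(P-t)@Rm; W[z==0]=np.nan
    return W
def onplane(s,u,v,h):
    Rm,t=cam(s); d=np.array([(u-s['cx'])/s['fx'],(v-s['cy'])/s['fy'],1])@Rm; c=-t@Rm
    return c+d*(h-c[2])/d[2]
E
python3 - <<'E'
from h import *
import pickle
for n in ['top','scene']:
    s=snapshot(n); cv2.imwrite(f'pics/{n}0.png',s['image']); pickle.dump(s,open(n+'0.pkl','wb'))
    Rm,t=cam(s); print(n,-t@Rm,s['fx'])
o=get_obs(); print(o)
E
```

```text
top [ 0.43448601 -0.05102125  1.5465115 ] 574.4058820530489
scene [0.94538758 0.68786817 1.00856806] 571.8282564029832
{'time': 0.1, 'joint_positions': array([-1.39809637e+00,  8.78898835e-02,  1.37206285e+00, -3.39760851e-05,
        1.68363095e+00, -1.03083923e-01]), 'qvel': array([-0.00168959, -0.00088718, -0.00183344,  0.00033731,  0.00106162,
       -0.00064426]), 'joint_torque': array([ 2.35484287e-03, -3.41249943e+01, -3.03303301e+01,  7.19206268e-02,
        3.04302096e-02, -9.62908507e-05]), 'tool_pos': array([ 0.14967315, -0.52873049,  0.20443687]), 'ee_rot': array([-3.13960872e+00, -1.71290764e-04,  2.75779913e-01]), 'wrist_force': array([0.58385678, 0.35496654, 0.06132109]), 'wrist_torque': array([-0.02121266,  0.00290535, -0.00558777]), 'finger_force': 0.0, 'width': 0.094259576527015}
```

View pics/top0.png

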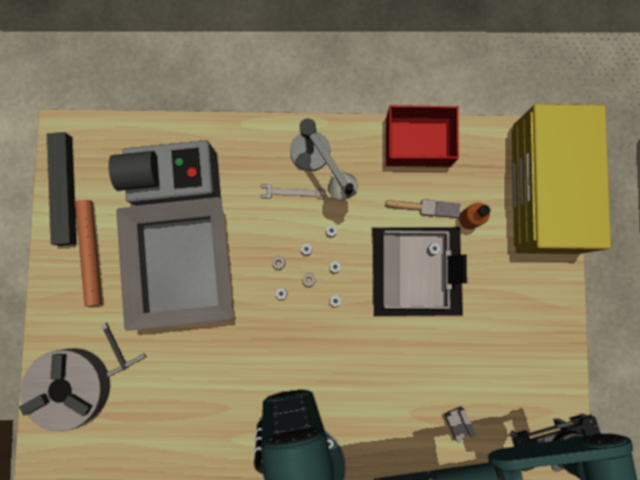

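View pics/scene0.png

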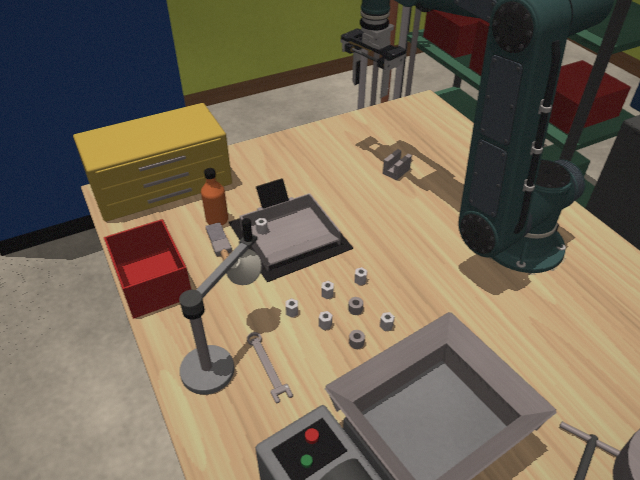

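The top view shows five loose blanks at (331,231), (306,249), (335,267), (281,294) and (335,301), one more in the tray at (434,248), and collars at (278,263) and (308,280). The lamp post is near (310,150) with its knob at (349,188). The hopper mouth is centred near (175,265). The tray pours to the image left (+y), with its handle at (457,268).

```bash
cat >> h.py <<'E'
def rectify(s,c,h,size=0.06,px=240):
    # image of plane z=h around c; columns = +x world, rows = -y world (y up)
    g=(np.arange(px)+.5)/px*size-size/2
    X,Y=np.meshgrid(c[0]+g,c[1]-g); P=np.stack([X,Y,np.full_like(X,h)],-1)
    Rm,t=cam(s); Q=P@Rm.T+t
    return cv2.remap(s['image'],(Q[...,0]/Q[...,2]*s['fx']+s['cx']).astype(np.float32),(Q[...,1]/Q[...,2]*s['fy']+s['cy']).astype(np.float32),cv2.INTER_CUBIC)
def topmid(W,c,lo,hi,r=0.022):
    m=(np.hypot(W[...,0]-c[0],W[...,1]-c[1])<r)&(W[...,2]>lo)&(W[...,2]<hi)
    p=W[m]; return np.r_[p.mean(0) if len(p) else [np.nan]*3,len(p)]
E
python3 - <<'E'
from h import *
import pickle
np.set_printoptions(precision=4,suppress=True)
s=pickle.load(open('top0.pkl','rb')); sc=pickle.load(open('scene0.pkl','rb'))
W=cloud(s); Ws=cloud(sc)
tiles=[]
for n,(u,v),h in [('a',(331,231),.032),('b',(306,249),.032),('c',(335,267),.032),('d',(281,294),.032),('e',(335,301),.032),('tr',(434,248),.040),('colA',(278,263),.026),('colB',(308,280),.026)]:
    c=onplane(s,u,v,h); m=topmid(W,c,h-.006,h+.006); m2=topmid(Ws,c,h-.006,h+.006)
    print(n,c[:2],m,m2)
    if n[:3]!='col': tiles.append(rectify(sc,m2[:2],h))
cv2.imwrite('pics/tiles.png',np.vstack([np.hstack(tiles[:3]),np.hstack(tiles[3:])]))
# lamp knob, post, arm
def reg(lo,hi,x0,x1,y0,y1,nm):
    for k,w in (('top',W),('sc',Ws)):
        m=(w[...,2]>lo)&(w[...,2]<hi)&(w[...,0]>x0)&(w[...,0]<x1)&(w[...,1]>y0)&(w[...,1]<y1)
        p=w[m]
        if len(p): print(nm,k,len(p),p.mean(0),p.min(0),p.max(0),cv2.minAreaRect(p[:,:2].astype(np.float32)))
reg(.245,.30,.45,.75,-.25,.1,'lamp>245')
reg(.268,.30,.45,.66,-.25,.1,'knobtop')
reg(.20,.40,.6,.75,-.1,.1,'posttop')
reg(.01,.05,.6,.75,-.1,.1,'postbase')
reg(.125,.145,.1,.6,.1,.65,'rim')
reg(.02,.06,.2,.55,-.45,-.15,'tray walls')
reg(.06,.11,.2,.55,-.5,-.3,'handle')
reg(.002,.0065,.15,.55,-.5,-.1,'mat')
E
```

```text
a [ 0.6147 -0.0631] [ 0.6159 -0.0629  0.0324 90.    ] [  0.6184  -0.0612   0.0322 117.    ]
b [0.5659 0.0025] [ 0.5666  0.0027  0.032  89.    ] [  0.5675   0.0038   0.0317 123.    ]
c [ 0.5192 -0.0748] [ 0.5199 -0.0742  0.0323 82.    ] [  0.5222  -0.0725   0.032  107.    ]
d [0.4466 0.0661] [ 0.448   0.067   0.0321 86.    ] [  0.4497   0.0681   0.0317 128.    ]
e [ 0.4301 -0.0758] [ 0.4308 -0.0749  0.0325 83.    ] [  0.4326  -0.074    0.0321 104.    ]
tr [ 0.5722 -0.335 ] [ 0.5708 -0.3349  0.0401 87.    ] [ 0.573  -0.3331  0.0395 89.    ]
colA [0.5283 0.0762] [ 0.529   0.0764  0.0267 91.    ] [  0.5311   0.0773   0.0257 150.    ]
colB [ 0.4843 -0.0039] [ 0.4855 -0.005   0.0264 86.    ] [  0.4869  -0.0036   0.0253 138.    ]
lamp>245 top 64 [ 0.6854 -0.1009  0.2721] [ 0.6786 -0.1095  0.2476] [ 0.6952 -0.0923  0.2837] ((0.6869540810585022, -0.10084567964076996), (0.017033182084560394, 0.01646437495946884), 86.2452163696289)
lamp>245 sc 153 [ 0.6892 -0.0971  0.2649] [ 0.6791 -0.1088  0.2451] [ 0.6972 -0.091   0.2781] ((0.6882936358451843, -0.10000060498714447), (0.017988016828894615, 0.0
[... 1723 characters left out ...]
 ((0.5096887946128845, -0.3845093250274658), (0.04282369464635849, 0.08193804323673248), 87.61962127685547)
handle sc 528 [ 0.5146 -0.3859  0.0808] [ 0.4783 -0.4054  0.06  ] [ 0.5498 -0.3637  0.1052] ((0.5141538381576538, -0.3859480619430542), (0.0407743938267231, 0.07215152680873871), 86.17866516113281)
mat top 6754 [ 0.3381 -0.2999  0.0039] [ 0.1501 -0.5     0.002 ] [ 0.55   -0.1001  0.0065] ((0.35003089904785156, -0.30003610253334045), (0.39989379048347473, 0.3999139666557312), 89.99304962158203)
mat sc 3648 [ 0.3422 -0.2686  0.0036] [ 0.1501 -0.4999  0.002 ] [ 0.55   -0.1001  0.0065] ((0.3499806523323059, -0.3000209629535675), (0.3997974097728729, 0.39974385499954224), 89.93489837646484)
```

View pics/tiles.png

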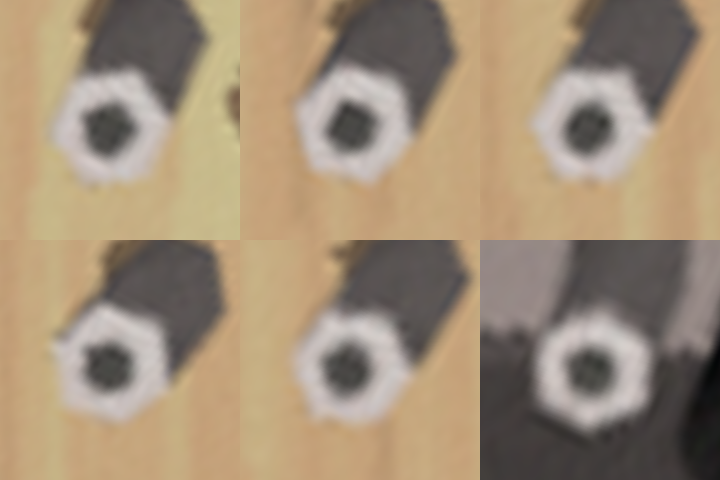

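The tiles give the hex orientations. Corner direction is about +6° (a), −12° (b), −4° (c), +35° (d), +2° (e) and 30° for the one in the tray. Next I'll get the fixed poses.

```bash
cat >> h.py <<'E'
def hexang(s,c,h):
    im=rectify(s,c,h); g=cv2.GaussianBlur(im,(0,0),3).min(2)
    m=(g>135).astype(np.uint8); cs,_=cv2.findContours(m,cv2.RETR_EXTERNAL,cv2.CHAIN_APPROX_NONE)
    cs=[k for k in cs if cv2.pointPolygonTest(k,(120.,120.),True)>-15]
    k=max(cs,key=cv2.contourArea); M=cv2.moments(k); cx,cy=M['m10']/M['m00'],M['m01']/M['m00']
    f=np.zeros_like(m); cv2.drawContours(f,[k],-1,1,-1); v,u=np.nonzero(f)
    z=(u-cx)-1j*(v-cy); a=np.angle((z**6).sum())/6
    return np.degrees(a), c[0]+(cx-119.5)/4000, c[1]-(cy-119.5)/4000, M['m00']/16
def blanks(s,sc,cs,h=.032):
    W=cloud(s)
    for c in cs:
        m=topmid(W,c,h-.006,h+.006); m=topmid(W,m[:2],h-.006,h+.006,.019)
        print(np.round(m,4), 'scene corner deg,x,y,area',np.round(hexang(sc,m[:2],h),4))
E
python3 - <<'E'
from h import *
import pickle
np.set_printoptions(precision=4,suppress=True)
s=pickle.load(open('top0.pkl','rb')); sc=pickle.load(open('scene0.pkl','rb'))
W=cloud(s); Ws=cloud(sc)
blanks(s,sc,[(.617,-.062),(.567,.003),(.521,-.0735),(.449,.067),(.431,-.0745)])
blanks(s,sc,[(.572,-.334)],.040)
def reg(lo,hi,x0,x1,y0,y1,nm):
    for k,w in (('top',W),('sc',Ws)):
        m=(w[...,2]>lo)&(w[...,2]<hi)&(w[...,0]>x0)&(w[...,0]<x1)&(w[...,1]>y0)&(w[...,1]<y1)
        p=w[m]
        if len(p): print(nm,k,len(p),p.mean(0),p.min(0),p.max(0),cv2.minAreaRect(p[:,:2].astype(np.float32)))
reg(.245,.35,.75,.95,-.1,.1,'posttop')
reg(.19,.24,.72,.95,-.1,.1,'arm')
reg(.015,.05,.75,.95,-.1,.1,'postbase')
reg(.128,.139,.3,.68,.1,.6,'rim')
reg(.036,.045,.3,.7,.1,.6,'hopfloor')
reg(.045,.052,.38,.66,-.5,-.15,'tray wall tops')
reg(.07,.12,.4,.6,-.45,-.33,'handle')
# dark mat colour pixels
g=s['image'].max(2); m=(g<45)&(W[...,2]<.012)&(W[...,0]>.33)&(W[...,0]<.7)&(W[...,1]>-.5)&(W[...,1]<-.1)
p=W[m]; print('mat',len(p),cv2.minAreaRect(p[:,:2].astype(np.float32)),np.percentile(p,[1,99],axis=0))
for u,v in [(306,249),(434,248)]: pass
E
```

```text
[ 0.6159 -0.0629  0.0324 90.    ] scene corner deg,x,y,area [  1.5993   0.6147  -0.0633 790.2812]
[ 0.5666  0.0027  0.032  89.    ] scene corner deg,x,y,area [-15.9742   0.566    0.0022 667.25  ]
[ 0.5199 -0.0742  0.0323 82.    ] scene corner deg,x,y,area [ -2.2333   0.52    -0.0746 717.0938]
[ 0.448   0.067   0.0321 86.    ] scene corner deg,x,y,area [-21.3238   0.4471   0.0663 696.5625]
[ 0.4308 -0.0749  0.0325 83.    ] scene corner deg,x,y,area [ -7.9548   0.4302  -0.0764 690.5   ]
[ 0.5708 -0.3349  0.0401 87.    ] scene corner deg,x,y,area [ 24.9734   0.5714  -0.3353 594.4375]
arm top 693 [ 0.7921 -0.0316  0.2269] [ 0.7202 -0.0985  0.1934] [0.8579 0.0168 0.24  ] ((0.7839846611022949, -0.038911134004592896), (0.17053531110286713, 0.03991284221410751), 34.79192352294922)
arm sc 1274 [ 0.7994 -0.0226  0.2224] [ 0.7201 -0.0874  0.1901] [0.858  0.0191 0.2371] ((0.7855597138404846, -0.033476270735263824), (0.16457875072956085, 0.043407559394836426), 30.34153938293457)
postbase top 731 [0.8279 0.0027 0.0199] [ 0.7822 -0.0552  0.015 ] [0.888  0.0514 0.0478] ((0.8332955837249756, -0.00311
[... 1327 characters left out ...]
593 -0.2031  0.052 ] ((0.5364068150520325, -0.31495028734207153), (0.24422727525234222, 0.22243788838386536), 0.4882248044013977)
handle top 406 [ 0.5154 -0.3904  0.0885] [ 0.4792 -0.4061  0.0701] [ 0.553  -0.3699  0.1079] ((0.5160350799560547, -0.3880300521850586), (0.07375270128250122, 0.03601732477545738), 0.2900288701057434)
handle sc 436 [ 0.5179 -0.3895  0.0858] [ 0.4795 -0.4054  0.07  ] [ 0.5547 -0.3725  0.1052] ((0.5171961188316345, -0.3889353573322296), (0.07541386038064957, 0.03228756785392761), 1.1495165824890137)
mat 1805 ((0.5140654444694519, -0.2955765128135681), (0.2330280989408493, 0.23411919176578522), 1.037540316581726) [[ 0.3975 -0.4111 -0.0033]
 [ 0.63   -0.1796  0.0114]]
```

```bash
python3 - <<'E'
from h import *
import pickle
s=pickle.load(open('top0.pkl','rb'))
a=cv2.resize(s['image'][105:225,280:380],(400,480),interpolation=cv2.INTER_CUBIC)
b=cv2.resize(s['image'][215:335,365:465],(400,480),interpolation=cv2.INTER_CUBIC)
cv2.imwrite('pics/crop1.png',np.hstack([a,b]))
E
```

```text
(no output)
```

View pics/crop1.png

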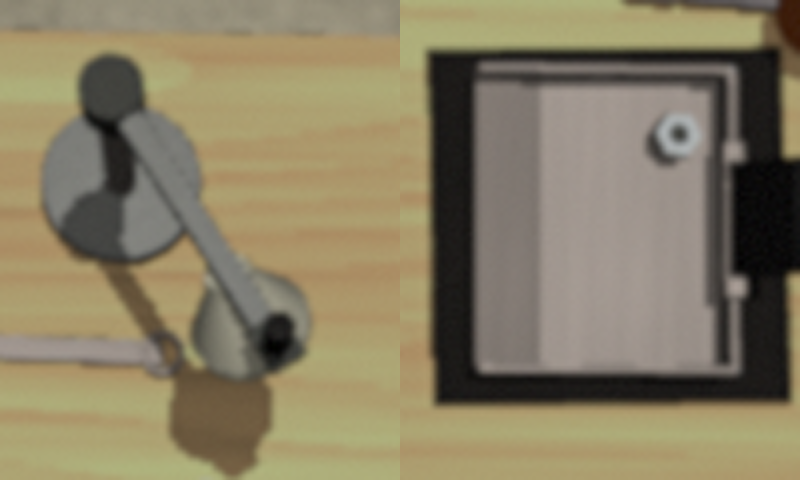

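The crops show the post top near crop (110,90), the knob at (278,330), and the tray sitting about centred on its mat with its back wall at crop x≈735. I'll add a move-planning helper and a hopper crop, then do the lamp first.

```bash
cat >> h.py <<'E'
np.set_printoptions(precision=4,suppress=True)
def plan(p0,R0,p1,R1,v=.036,wmax=.09,N=None):
    Rr=R0.inv()*R1; T=R0.inv().apply(np.array(p1)-p0); w=Rr.as_rotvec()
    N=N or max(1,int(np.ceil(max(np.linalg.norm(T)/v,np.linalg.norm(w)/wmax))))
    r=R.from_rotvec(w/N); A=np.zeros((3,3)); P=np.eye(3)
    for k in range(N): A+=P; P=P@r.as_matrix()
    row=np.round(np.r_[np.linalg.solve(A,T)/.04, w/N/.1],2)
    p,q=np.array(p0,float),R0
    for k in range(N): p=p+q.apply(row[:3]*.04); q=q*R.from_rotvec(row[3:]*.1)
    last=np.r_[q.inv().apply(p1-p)/.04,(q.inv()*R1).as_rotvec()/.1]
    print(f'{N} x',row.tolist(),' then',np.round(last,2).tolist()); return np.array(p1),R1
def down(yawdeg): return R.from_euler('xyz',[np.pi,0,np.radians(yawdeg)])
def go(*wps,start=None):
    o=get_obs(); p,q=(np.array(o['tool_pos']),R.from_euler('xyz',o['ee_rot'])) if start is None else start
    print('at',p,np.degrees(o['ee_rot']),'t',o['time'],'w',o['width'])
    for w in wps: p,q=plan(p,q,np.array(w[0]),w[1],**(w[2] if len(w)>2 else {}))
E
python3 - <<'E'
from h import *
import pickle
s=pickle.load(open('top0.pkl','rb'))
cv2.imwrite('pics/crop2.png',cv2.resize(s['image'][190:340,110:245],(720,800),interpolation=cv2.INTER_CUBIC)[:600*800//600][:800])
im=cv2.resize(s['image'][190:340,105:250],(580,600),interpolation=cv2.INTER_CUBIC); cv2.imwrite('pics/crop2.png',im)
for u,v in [(372.5,227.5),(459.5,227.2),(462.5,315),(374,315.7)]: print(onplane(s,u,v,.004))
go(([.6875,-.1003,.31],down(60)),([.6875,-.1003,.234],down(60)))
E
```

```text
[ 0.629  -0.1755  0.004 ]
[ 0.6329 -0.4113  0.004 ]
[ 0.3971 -0.4166  0.004 ]
[ 0.3924 -0.1805  0.004 ]
at [ 0.1497 -0.5287  0.2044] [-179.8863   -0.0098   15.801 ] t 0.1 w 0.094259576527015
20 x [0.88, -0.03, -0.13, -0.0, -0.0, -0.39]  then [-0.02, 0.13, -0.02, -0.01, -0.02, 0.09]
3 x [0.0, -0.0, 0.63, 0.0, 0.0, 0.0]  then [0.0, -0.0, 0.01, 0.0, 0.0, 0.0]
```

View pics/crop2.png

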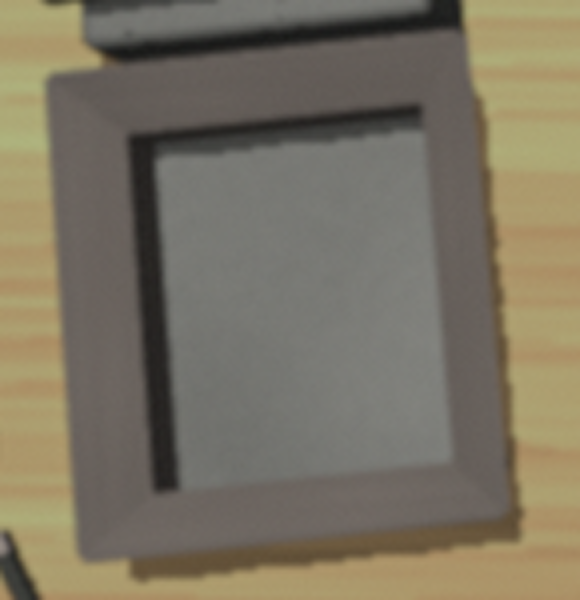

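The hopper rim's outer corners in the crop are at (48,75), (467,32), (510,512) and (78,562).

drive_tool(
  commands=[
    [0.88,-0.03,-0.13,0,0,-0.39],
    [0.88,-0.03,-0.13,0,0,-0.39],
    [0.88,-0.03,-0.13,0,0,-0.39],
    [0.88,-0.03,-0.13,0,0,-0.39],
    [0.88,-0.03,-0.13,0,0,-0.39],
    [0.88,-0.03,-0.13,0,0,-0.39],
    [0.88,-0.03,-0.13,0,0,-0.39],
    [0.88,-0.03,-0.13,0,0,-0.39],
    [0.88,-0.03,-0.13,0,0,-0.39],
    [0.88,-0.03,-0.13,0,0,-0.39],
    [0.88,-0.03,-0.13,0,0,-0.39],
    [0.88,-0.03,-0.13,0,0,-0.39],
    [0.88,-0.03,-0.13,0,0,-0.39],
    [0.88,-0.03,-0.13,0,0,-0.39],
    [0.88,-0.03,-0.13,0,0,-0.39],
    [0.88,-0.03,-0.13,0,0,-0.39],
    [0.88,-0.03,-0.13,0,0,-0.39],
    [0.88,-0.03,-0.13,0,0,-0.39],
    [0.88,-0.03,-0.13,0,0,-0.39],
    [0.88,-0.03,-0.13,0,0,-0.39],
  ],
  gripper=0,
)

```text
time: 2.6
tool_pos: [0.6841, -0.0962, 0.3086]
ee_rot: [-3.14, 0.001, 1.057]
wrist_force: [-0.0, -0.4, 0.5]
width: 0.094
finger_force: 0.0
```

```bash
python3 - <<'E'
from h import *
import pickle
s=pickle.load(open('top0.pkl','rb'))
c=np.array([onplane(s,105+x/4,190+y/4,.135) for x,y in [(48,75),(467,32),(510,512),(78,562)]]); print(c,c.mean(0))
hm=c.mean(0); post=np.array([.8375,0]); d=hm[:2]-post; th=np.arctan2(d[1],d[0]); print('lamp th',np.degrees(th),post+.18*np.array([np.cos(th),np.sin(th)]))
go(([.6875,-.1003,.31],down(60)),([.6875,-.1003,.234],down(60)))
print(get_obs()['joint_positions'])
E
```

```text
[[0.6511 0.469  0.135 ]
 [0.6816 0.2104 0.135 ]
 [0.3862 0.1748 0.135 ]
 [0.353  0.4356 0.135 ]] [0.5179 0.3225 0.135 ]
lamp th 134.73809024575647 [0.7108 0.1279]
at [ 0.6841 -0.0962  0.3086] [-179.9145    0.0342   60.5636] t 2.6 w 0.09396071392217308
1 x [-0.05, 0.12, -0.04, -0.01, 0.01, 0.1]  then [0.0, 0.0, 0.0, -0.0, -0.0, -0.0]
3 x [0.0, -0.0, 0.63, 0.0, 0.0, 0.0]  then [0.0, -0.0, 0.01, 0.0, 0.0, 0.0]
[-0.2217  0.4344  0.7416 -0.0002  1.9672  0.292 ]
```

drive_tool(
  commands=[
    [-0.05,0.12,-0.04,0,0,0.1],
    [0,0,0,0,0,0],
    [0,0,0.63,0,0,0],
    [0,0,0.63,0,0,0],
    [0,0,0.65,0,0,0],
    [0,0,0,0,0,0],
  ],
)

```text
time: 3.35
tool_pos: [0.6848, -0.1025, 0.2312]
ee_rot: [-3.135, 0.002, 1.044]
wrist_force: [-0.7, 0.1, -0.0]
width: 0.0941
finger_force: 0.0
```

drive_tool(
  commands=[
    [0,0,0,0,0,0],
    [0,0,0,0,0,0],
    [0,0,0,0,0,0],
    [0,0,0,0,0,0],
    [0,0,0,0,0,0],
    [0,0,0,0,0,0],
    [0,0,0,0,0,0],
    [0,0,0,0,0,0],
  ],
  gripper=1,
)

```text
time: 4.35
tool_pos: [0.6871, -0.1013, 0.2347]
ee_rot: [3.141, -0.0, 1.046]
wrist_force: [0.4, 1.3, -0.4]
width: 0.0177
finger_force: 27.8
```

```bash
python3 - <<'E'
from h import *
o=get_obs(); print(o['wrist_force'],o['width'],o['finger_force'])
p=np.array(o['tool_pos']); post=np.array([.8375,0]); v=p[:2]-post; r=np.hypot(*v); print('r',r,np.degrees(np.arctan2(v[1],v[0]))%360)
th0=np.arctan2(v[1],v[0])%(2*np.pi); th1=np.radians(134.74); N=20; d=(th1-th0)/N
n=post+.18*np.array([np.cos(th0+d),np.sin(th0+d)]); q=R.from_euler('xyz',o['ee_rot'])
sh=q.inv().apply(np.r_[n-post-.18*v/r,0]); print('rows',sh/.04, -d/.1)
E
```

```text
[ 0.3924  1.2563 -0.3706] 0.01767649314752725 27.77550369501114
r 0.18127878014976476 213.9605941847486
rows [ 0.1458 -0.2748 -0.0001] 0.6913301019550679
```

drive_tool(
  commands=[
    [0.146,-0.275,0,0,0,0.69],
    [0.146,-0.275,0,0,0,0.69],
    [0.146,-0.275,0,0,0,0.69],
    [0.146,-0.275,0,0,0,0.69],
    [0.146,-0.275,0,0,0,0.69],
    [0.146,-0.275,0,0,0,0.69],
    [0.146,-0.275,0,0,0,0.69],
    [0.146,-0.275,0,0,0,0.69],
    [0.146,-0.275,0,0,0,0.69],
    [0.146,-0.275,0,0,0,0.69],
  ],
)

```text
time: 5.6
tool_pos: [0.6596, 0.017, 0.2347]
ee_rot: [3.139, -0.006, 0.353]
wrist_force: [10.1, -0.9, -1.8]
width: 0.0174
finger_force: 30.0
```

drive_tool(
  commands=[
    [0.146,-0.275,0,0,0,0.69],
    [0.146,-0.275,0,0,0,0.69],
    [0.146,-0.275,0,0,0,0.69],
    [0.146,-0.275,0,0,0,0.69],
    [0.146,-0.275,0,0,0,0.69],
    [0.146,-0.275,0,0,0,0.69],
    [0.146,-0.275,0,0,0,0.69],
    [0.146,-0.275,0,0,0,0.69],
    [0.146,-0.275,0,0,0,0.69],
    [0.146,-0.275,0,0,0,0.69],
    [0,0,0,0,0,0],
    [0,0,0,0,0,0],
  ],
)

```text
time: 7.1
tool_pos: [0.7119, 0.1249, 0.2346]
ee_rot: [3.14, -0.006, -0.337]
wrist_force: [6.6, -4.2, -1.0]
width: 0.0176
finger_force: 30.0
```

```bash
python3 - <<'E'
from h import *
o=get_obs(); print(o['tool_pos'],o['ee_rot'],o['wrist_force'],o['width'],o['finger_force'],o['joint_positions'])
post=np.array([.8375,0]);p=o['tool_pos']; print('r',np.hypot(*(p[:2]-post)),np.degrees(np.arctan2(p[1],p[0]-.8375)))
go(([.7108,.1279,p[2]],R.from_euler('xyz',o['ee_rot'])))
s=snapshot('top'); W=cloud(s)
m=(W[...,2]>.19)&(W[...,2]<.24)&(W[...,0]>.72)&(W[...,0]<.95)&(W[...,1]>-.1)&(W[...,1]<.15); q=W[m]; print(len(q),cv2.minAreaRect(q[:,:2].astype(np.float32)))
E
```

```text
[0.7119 0.1249 0.2346] [ 3.1402 -0.0063 -0.337 ] [ 6.6231 -4.2219 -1.0119] 0.01761896061674067 30.000891387462616 [ 0.0972  0.4873  0.8142 -0.0041  1.835   2.0039]
r 0.17713929597065065 135.17860962146406
at [0.7119 0.1249 0.2346] [179.9175  -0.3596 -19.3085] t 7.1 w 0.01761896061674067
1 x [-0.05, -0.06, -0.0, 0.0, 0.0, 0.0]  then [0.0, -0.0, -0.0, 0.0, 0.0, 0.0]
685 ((0.7872747778892517, 0.04348595440387726), (0.03980591520667076, 0.17545150220394135), 47.52406692504883)
```

drive_tool(
  commands=[
    [0,0,0,0,0,0],
    [0,0,0,0,0,0],
    [0,0,0,0,0,0],
    [0,0,0,0,0,0],
    [0,0,-0.5,0,0,0],
    [0,0,-1,0,0,0],
    [0,0,-0.5,0,0,0],
    [-1,0,0,0,0,0],
    [-1,0,0,0,0,0],
    [-1,0,0,0,0,0],
  ],
  gripper=0.4,
)

```text
time: 8.4
tool_pos: [0.5946, 0.1672, 0.3147]
ee_rot: [-3.141, -0.0, -0.334]
wrist_force: [0.4, 0.1, 0.4]
width: 0.0563
finger_force: 0.0
```

```bash
python3 - <<'E'
from h import *
import pickle
s=snapshot('top'); sc=snapshot('scene'); pickle.dump((s,sc),open('v1.pkl','wb'))
W,Ws=cloud(s),cloud(sc)
for k,w in (('top',W),('sc',Ws)):
    m=(w[...,2]>.255)&(w[...,2]<.285)&(np.hypot(w[...,0]-.711,w[...,1]-.126)<.03); p=w[m]
    if len(p): print(k,len(p),cv2.minAreaRect(p[:,:2].astype(np.float32)),p[:,2].max())
cv2.imwrite('pics/v1.png',cv2.resize(s['image'][100:340,110:430],(800,600)))
go(([.616,-.063,.14],down(1.6)))
E
```

```text
top 62 ((0.7112138867378235, 0.1252298504114151), (0.017122654244303703, 0.016825638711452484), 6.209966659545898) 0.2827107128305999
sc 147 ((0.7123094797134399, 0.1264597475528717), (0.016608143225312233, 0.017108652740716934), 6.9673895835876465) 0.2798929360076722
at [0.5926 0.1684 0.3162] [-179.952     0.0008  -18.9683] t 8.5 w 0.056376337305660225
9 x [0.17, 0.63, 0.49, -0.0, -0.0, -0.4]  then [0.05, -0.03, -0.01, -0.01, -0.0, 0.01]
```

View pics/v1.png

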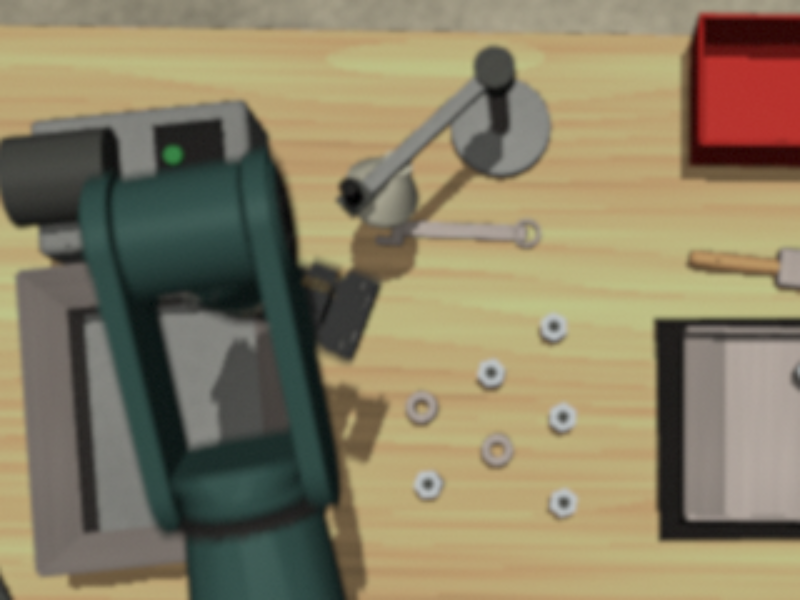

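Lamp is about 0.2° from the hopper mouth direction: the post top is at (494,68) and the knob at (352,195) in the crop. All five blanks are unmoved. Now blank a.

drive_tool(
  commands=[
    [0.17,0.63,0.49,0,0,-0.4],
    [0.17,0.63,0.49,0,0,-0.4],
    [0.17,0.63,0.49,0,0,-0.4],
    [0.17,0.63,0.49,0,0,-0.4],
    [0.17,0.63,0.49,0,0,-0.4],
    [0.17,0.63,0.49,0,0,-0.4],
    [0.17,0.63,0.49,0,0,-0.4],
    [0.17,0.63,0.49,0,0,-0.4],
    [0.17,0.63,0.49,0,0,-0.4],
    [0.05,-0.03,0,0,0,0],
    [0,0,0,0,0,0],
    [0,0,0,0,0,0],
  ],
)

```text
time: 10.0
tool_pos: [0.6194, -0.0638, 0.1398]
ee_rot: [3.141, -0.002, 0.027]
wrist_force: [0.2, 0.1, 0.8]
width: 0.0565
finger_force: 0.0
```

```bash
python3 - <<'E'
from h import *
go(([.6155,-.063,.06],down(1.6)),([.6155,-.063,.007],down(1.6)))
E
```

```text
at [ 0.6194 -0.0638  0.1398] [179.9817  -0.1366   1.537 ] t 10.0 w 0.056473221347096626
3 x [-0.03, -0.01, 0.66, 0.0, -0.01, -0.0]  then [-0.01, 0.01, 0.01, 0.0, 0.01, -0.01]
2 x [0.0, -0.0, 0.66, 0.0, 0.0, 0.0]  then [0.0, -0.0, 0.0, 0.0, 0.0, 0.0]
```

drive_tool(
  commands=[
    [-0.03,-0.01,0.66,0,0,0],
    [-0.03,-0.01,0.66,0,0,0],
    [-0.04,0,0.66,0,0,0],
    [0,0,0.66,0,0,0],
    [0,0,0.66,0,0,0],
    [0,0,0,0,0,0],
  ],
)

```text
time: 10.75
tool_pos: [0.613, -0.0629, 0.0046]
ee_rot: [-3.141, 0.004, 0.027]
wrist_force: [-0.7, 0.8, 1.4]
width: 0.056
finger_force: 0.0
```

drive_tool(
  commands=[
    [0,0,0,0,0,0],
    [0,0,0,0,0,0],
    [0,0,0,0,0,0],
    [0,0,0,0,0,0],
    [0,0,-0.6,0,0,0],
    [0,0,-0.9,0,0,0],
    [0,0,-0.9,0,0,0],
    [0,0,-0.6,0,0,0],
    [0,0,0,0,0,0],
  ],
  gripper=1,
)

```text
time: 11.88
tool_pos: [0.6162, -0.0644, 0.129]
ee_rot: [3.14, -0.005, 0.026]
wrist_force: [-0.8, -0.3, -0.9]
width: 0.027
finger_force: 29.8
```

```bash
python3 - <<'E'
from h import *
go(([.582,-.28,.12],down(0)),([.582,-.28,.017],down(0)))
E
```

```text
at [ 0.6162 -0.0644  0.129 ] [179.9261  -0.3053   1.4726] t 11.875 w 0.026993186456347452
7 x [-0.13, 0.77, 0.03, 0.0, -0.01, 0.04]  then [-0.02, -0.01, 0.02, 0.01, 0.02, -0.02]
3 x [0.0, -0.0, 0.86, 0.0, 0.0, 0.0]  then [0.0, 0.0, -0.01, 0.0, 0.0, 0.0]
```

drive_tool(
  commands=[
    [-0.13,0.77,0.03,0,0,0.04],
    [-0.13,0.77,0.03,0,0,0.04],
    [-0.13,0.77,0.03,0,0,0.04],
    [-0.13,0.77,0.03,0,0,0.04],
    [-0.13,0.77,0.03,0,0,0.04],
    [-0.13,0.77,0.03,0,0,0.04],
    [-0.15,0.76,0.05,0,0,0.02],
    [0,0,0,0,0,0],
    [0,0,0.86,0,0,0],
    [0,0,0.86,0,0,0],
    [0,0,0.6,0,0,0],
    [0,0,0.26,0,0,0],
    [0,0,0,0,0,0],
    [0,0,0,0,0,0],
  ],
)

```text
time: 13.62
tool_pos: [0.5803, -0.2781, 0.0151]
ee_rot: [-3.14, 0.001, 0.001]
wrist_force: [-2.7, 1.7, 6.1]
width: 0.0266
finger_force: 30.0
```

drive_tool(
  commands=[
    [0,0,0,0,0,0],
    [0,0,0,0,0,0],
    [0,0,0,0,0,0],
    [0,0,-0.5,0,0,0],
    [0,0,-0.9,0,0,0],
    [0,0,-0.9,0,0,0],
    [0,0,-0.5,0,0,0],
    [0,0,0,0,0,0],
  ],
  gripper=0.5,
)

```text
time: 14.62
tool_pos: [0.5816, -0.2804, 0.1288]
ee_rot: [3.139, -0.004, -0.0]
wrist_force: [-0.5, 0.1, -0.2]
width: 0.047
finger_force: 0.0
```

```bash
cat >> h.py <<'E'
def look():
    s=snapshot('top'); sc=snapshot('scene'); W=cloud(s); g=s['image'].min(2)
    m=((W[...,2]>.028)&(W[...,2]<.037)&(W[...,0]>.35)&(W[...,0]<.72)&(W[...,1]>-.17)&(W[...,1]<.16)).astype(np.uint8)
    n,l,st,c=cv2.connectedComponentsWithStats(m)
    for i in range(1,n):
        if st[i,4]>25:
            p=W[l==i].mean(0)
            try: a=np.round(hexang(sc,p[:2],.032),4)
            except Exception as e: a='no hex'
            print('blank?',p,st[i,4],'hex',a)
    for c in [(.529,.0765),(.4855,-.0045)]: print('collar',topmid(W,c,.02,.03))
    m=((W[...,2]>.034)&(W[...,2]<.0435)&(W[...,0]>.425)&(W[...,0]<.607)&(W[...,1]>-.36)&(W[...,1]<-.24)).astype(np.uint8)
    n,l,st,c=cv2.connectedComponentsWithStats(m)
    for i in range(1,n):
        if st[i,4]>25: print('in tray',W[l==i].mean(0),st[i,4])
    return s,sc
E
python3 - <<'E'
from h import *
look()
go(([.52,-.0744,.11],down(-3)),([.52,-.0744,.007],down(-3)))
E
```

```text
blank? [0.5664 0.0026 0.0318] 75 hex [-15.8198   0.566    0.0021 681.125 ]
blank? [ 0.5208 -0.0735  0.0329] 67 hex [ -5.4457   0.5207  -0.0761 790.8125]
blank? [0.4478 0.067  0.0328] 83 hex [-21.7829   0.447    0.0661 721.3125]
blank? [ 0.4304 -0.0747  0.0329] 75 hex [ -8.3788   0.4305  -0.0759 678.4062]
collar [ 0.53    0.0758  0.026  82.    ]
collar [ 0.485  -0.004   0.0262 83.    ]
at [ 0.5799 -0.2794  0.1248] [-179.953     0.0856   -0.0146] t 14.725 w 0.04738318835429857
6 x [-0.27, -0.85, 0.06, -0.0, 0.0, 0.09]  then [0.01, 0.01, 0.02, -0.01, 0.02, -0.02]
3 x [-0.0, -0.0, 0.86, 0.0, 0.0, 0.0]  then [0.0, 0.0, -0.01, 0.0, 0.0, -0.0]
```

drive_tool(
  commands=[
    [-0.27,-0.85,0.06,0,0,0.09],
    [-0.27,-0.85,0.06,0,0,0.09],
    [-0.27,-0.85,0.06,0,0,0.09],
    [-0.27,-0.85,0.06,0,0,0.09],
    [-0.27,-0.85,0.06,0,0,0.09],
    [-0.26,-0.84,0.08,0,0,0.07],
    [0,0,0,0,0,0],
    [0,0,0.86,0,0,0],
    [0,0,0.86,0,0,0],
    [0,0,0.6,0,0,0],
    [0,0,0.25,0,0,0],
    [0,0,0,0,0,0],
    [0,0,0,0,0,0],
  ],
  gripper=0.4,
)

```text
time: 16.35
tool_pos: [0.5216, -0.0753, 0.0089]
ee_rot: [3.141, -0.002, -0.052]
wrist_force: [0.9, -0.9, 0.3]
width: 0.0562
finger_force: 0.0
```

drive_tool(
  commands=[
    [0,0,0,0,0,0],
    [0,0,0,0,0,0],
    [0,0,0,0,0,0],
    [0,0,0,0,0,0],
    [0,0,-0.6,0,0,0],
    [0,0,-0.9,0,0,0],
    [0,0,-0.9,0,0,0],
    [0,0,-0.6,0,0,0],
    [0,0,0,0,0,0],
  ],
  gripper=1,
)

```text
time: 17.48
tool_pos: [0.5221, -0.075, 0.1301]
ee_rot: [3.141, -0.005, -0.052]
wrist_force: [0.2, 0.4, -1.2]
width: 0.0267
finger_force: 30.0
```

```bash
python3 - <<'E'
from h import *
go(([.547,-.28,.12],down(0)),([.547,-.28,.017],down(0)))
E
```

```text
at [ 0.5221 -0.075   0.1301] [179.9415  -0.2777  -2.9852] t 17.475 w 0.026701886861949218
6 x [0.13, 0.85, 0.04, 0.0, -0.01, -0.09]  then [-0.01, 0.0, 0.02, 0.01, 0.01, 0.02]
3 x [0.0, -0.0, 0.86, 0.0, 0.0, 0.0]  then [0.0, 0.0, -0.01, 0.0, 0.0, 0.0]
```

drive_tool(
  commands=[
    [0.13,0.85,0.04,0,0,-0.09],
    [0.13,0.85,0.04,0,0,-0.09],
    [0.13,0.85,0.04,0,0,-0.09],
    [0.13,0.85,0.04,0,0,-0.09],
    [0.13,0.85,0.04,0,0,-0.09],
    [0.07,0.85,0.06,0,0,-0.07],
    [0,0,0,0,0,0],
    [0,0,0.86,0,0,0],
    [0,0,0.86,0,0,0],
    [0,0,0.6,0,0,0],
    [0,0,0.26,0,0,0],
    [0,0,0,0,0,0],
    [0,0,0,0,0,0],
  ],
)

```text
time: 19.1
tool_pos: [0.5427, -0.2778, 0.0158]
ee_rot: [-3.14, 0.002, 0.001]
wrist_force: [-3.7, 3.1, 7.9]
width: 0.0267
finger_force: 30.0
```

drive_tool(
  commands=[
    [0,0,0,0,0,0],
    [0,0,0,0,0,0],
    [0,0,0,0,0,0],
    [0,0,-0.5,0,0,0],
    [0,0,-0.9,0,0,0],
    [0,0,-0.9,0,0,0],
    [0,0,-0.5,0,0,0],
    [0,0,0,0,0,0],
  ],
  gripper=0.5,
)

```text
time: 20.1
tool_pos: [0.545, -0.2806, 0.1303]
ee_rot: [3.138, -0.006, -0.0]
wrist_force: [-0.0, 0.3, -0.7]
width: 0.047
finger_force: 0.0
```

```bash
python3 - <<'E'
from h import *
look()
go(([.430,-.0753,.11],down(-4)),([.430,-.0753,.007],down(-4)))
E
```

```text
blank? [0.5665 0.0029 0.0325] 78 hex [-15.873    0.566    0.0021 674.5625]
blank? [0.4483 0.0663 0.0322] 79 hex [-21.2491   0.4471   0.0662 704.2188]
blank? [ 0.4305 -0.0752  0.0326] 68 hex [ -8.3006   0.4301  -0.0764 698.2188]
collar [ 0.529   0.0754  0.026  86.    ]
collar [ 0.4853 -0.0045  0.0258 72.    ]
at [ 0.5433 -0.2795  0.1264] [179.9913  -0.0085  -0.0161] t 20.2 w 0.04714801364292844
7 x [-0.43, -0.72, 0.06, 0.0, -0.0, 0.1]  then [0.02, 0.02, -0.01, 0.0, -0.0, -0.0]
3 x [0.0, -0.0, 0.86, 0.0, 0.0, 0.0]  then [0.0, 0.0, -0.0, 0.0, 0.0, 0.0]
```

drive_tool(
  commands=[
    [-0.43,-0.72,0.06,0,0,0.1],
    [-0.43,-0.72,0.06,0,0,0.1],
    [-0.43,-0.72,0.06,0,0,0.1],
    [-0.43,-0.72,0.06,0,0,0.1],
    [-0.43,-0.72,0.06,0,0,0.1],
    [-0.43,-0.72,0.06,0,0,0.1],
    [-0.41,-0.7,0.05,0,0,0.1],
    [0,0,0,0,0,0],
    [0,0,0.86,0,0,0],
    [0,0,0.86,0,0,0],
    [0,0,0.6,0,0,0],
    [0,0,0.26,0,0,0],
    [0,0,0,0,0,0],
    [0,0,0,0,0,0],
  ],
  gripper=0.4,
)

```text
time: 21.95
tool_pos: [0.4309, -0.0758, 0.0077]
ee_rot: [3.141, -0.002, -0.07]
wrist_force: [-0.3, 0.1, 1.1]
width: 0.0564
finger_force: 0.0
```

drive_tool(
  commands=[
    [0,0,0,0,0,0],
    [0,0,0,0,0,0],
    [0,0,0,0,0,0],
    [0,0,0,0,0,0],
    [0,0,-0.6,0,0,0],
    [0,0,-0.9,0,0,0],
    [0,0,-0.9,0,0,0],
    [0,0,-0.6,0,0,0],
    [0,0,0,0,0,0],
  ],
  gripper=1,
)

```text
time: 23.08
tool_pos: [0.4313, -0.0756, 0.1286]
ee_rot: [3.14, -0.005, -0.07]
wrist_force: [0.6, -0.6, -1.3]
width: 0.0269
finger_force: 29.8
```

```bash
python3 - <<'E'
from h import *
go(([.44,-.28,.12],down(0)),([.44,-.28,.018],down(0)))
E
```

```text
at [ 0.4313 -0.0756  0.1286] [179.9358  -0.2637  -4.0172] t 23.075 w 0.026853595092785603
6 x [0.07, 0.85, 0.04, 0.0, -0.01, -0.12]  then [0.0, -0.0, -0.02, 0.01, 0.01, 0.02]
3 x [0.0, -0.0, 0.85, 0.0, 0.0, 0.0]  then [0.0, 0.0, -0.0, 0.0, 0.0, 0.0]
```

drive_tool(
  commands=[
    [0.08,0.85,0.04,0,0,-0.12],
    [0.08,0.85,0.04,0,0,-0.12],
    [0.08,0.85,0.04,0,0,-0.12],
    [0.08,0.85,0.04,0,0,-0.12],
    [0.08,0.85,0.04,0,0,-0.12],
    [0.1,0.85,0.02,0,0,-0.1],
    [0,0,0,0,0,0],
    [0,0,0.86,0,0,0],
    [0,0,0.86,0,0,0],
    [0,0,0.6,0,0,0],
    [0,0,0.24,0,0,0],
    [0,0,0,0,0,0],
    [0,0,0,0,0,0],
  ],
)

```text
time: 24.7
tool_pos: [0.4418, -0.2793, 0.0156]
ee_rot: [3.142, -0.0, 0.0]
wrist_force: [0.1, 0.6, -0.6]
width: 0.0268
finger_force: 29.9
```

drive_tool(
  commands=[
    [0,0,0,0,0,0],
    [0,0,0,0,0,0],
    [0,0,0,0,0,0],
    [0,0,-0.5,0,0,0],
    [0,0,-0.9,0,0,0],
    [0,0,-0.9,0,0,0],
    [0,0,-0.5,0,0,0],
    [0,0,0,0,0,0],
  ],
  gripper=0.5,
)

```text
time: 25.7
tool_pos: [0.4428, -0.2807, 0.1296]
ee_rot: [3.139, -0.004, -0.0]
wrist_force: [0.5, 0.3, 0.5]
width: 0.0471
finger_force: 0.0
```

```bash
python3 - <<'E'
from h import *
s,sc=look()
go(([.566,.0025,.12],down(-14)),([.566,.0025,.007],down(-14)))
E
```

```text
blank? [0.5657 0.0023 0.0326] 79 hex [-15.9627   0.566    0.0022 662.125 ]
blank? [0.4481 0.0667 0.0327] 75 hex [-21.0343   0.4471   0.0663 686.25  ]
collar [ 0.5295  0.0757  0.0257 85.    ]
collar [ 0.4856 -0.0043  0.0259 78.    ]
in tray [ 0.5808 -0.2772  0.0393] 72
in tray [ 0.5716 -0.3344  0.0398] 78
in tray [ 0.541  -0.2764  0.0394] 62
at [ 0.4413 -0.2796  0.1266] [-179.9658    0.0502   -0.0164] t 25.8 w 0.047278268710102454
9 x [0.26, -0.82, 0.02, -0.0, 0.0, 0.27]  then [0.0, 0.01, -0.01, -0.0, 0.01, 0.01]
4 x [0.0, -0.0, 0.71, 0.0, 0.0, 0.0]  then [-0.0, -0.0, -0.02, 0.0, 0.0, 0.0]
```

drive_tool(
  commands=[
    [0.26,-0.82,0.02,0,0,0.27],
    [0.26,-0.82,0.02,0,0,0.27],
    [0.26,-0.82,0.02,0,0,0.27],
    [0.26,-0.82,0.02,0,0,0.27],
    [0.26,-0.82,0.02,0,0,0.27],
    [0.26,-0.82,0.02,0,0,0.27],
    [0.26,-0.82,0.02,0,0,0.27],
    [0.26,-0.82,0.02,0,0,0.27],
    [0.26,-0.81,0.01,0,0,0.27],
    [0,0,0,0,0,0],
    [0,0,0.86,0,0,0],
    [0,0,0.86,0,0,0],
    [0,0,0.8,0,0,0],
    [0,0,0.3,0,0,0],
    [0,0,0,0,0,0],
    [0,0,0,0,0,0],
  ],
  gripper=0.4,
)

```text
time: 27.8
tool_pos: [0.5673, 0.002, 0.0093]
ee_rot: [-3.141, -0.003, -0.243]
wrist_force: [-0.6, -0.1, 0.7]
width: 0.0566
finger_force: 0.0
```

drive_tool(
  commands=[
    [0,0,0,0,0,0],
    [0,0,0,0,0,0],
    [0,0,0,0,0,0],
    [0,0,0,0,0,0],
    [0,0,-0.6,0,0,0],
    [0,0,-0.9,0,0,0],
    [0,0,-0.9,0,0,0],
    [0,0,-0.6,0,0,0],
    [0,0,0,0,0,0],
  ],
  gripper=1,
)

```text
time: 28.92
tool_pos: [0.5677, 0.0023, 0.1303]
ee_rot: [-3.141, -0.005, -0.243]
wrist_force: [0.5, 0.4, -1.0]
width: 0.0269
finger_force: 30.0
```

```bash
python3 - <<'E'
from h import *
go(([.508,-.28,.12],down(0)),([.508,-.28,.018],down(0)))
E
```

```text
at [0.5677 0.0023 0.1303] [-179.9633   -0.2941  -13.9318] t 28.925 w 0.026928627823021505
9 x [-0.06, 0.8, 0.03, -0.0, -0.01, -0.27]  then [0.01, 0.01, -0.02, -0.0, 0.04, -0.0]
3 x [0.0, -0.0, 0.85, 0.0, 0.0, 0.0]  then [0.0, 0.0, -0.0, 0.0, 0.0, 0.0]
```

drive_tool(
  commands=[
    [-0.06,0.8,0.03,0,0,-0.27],
    [-0.06,0.8,0.03,0,0,-0.27],
    [-0.06,0.8,0.03,0,0,-0.27],
    [-0.06,0.8,0.03,0,0,-0.27],
    [-0.06,0.8,0.03,0,0,-0.27],
    [-0.06,0.8,0.03,0,0,-0.27],
    [-0.06,0.8,0.03,0,0,-0.27],
    [-0.06,0.8,0.03,0,0,-0.27],
    [-0.05,0.81,0.01,0,0,-0.27],
    [0,0,0,0,0,0],
    [0,0,0.86,0,0,0],
    [0,0,0.86,0,0,0],
    [0,0,0.6,0,0,0],
    [0,0,0.24,0,0,0],
    [0,0,0,0,0,0],
    [0,0,0,0,0,0],
  ],
)

```text
time: 30.92
tool_pos: [0.5066, -0.2784, 0.016]
ee_rot: [-3.141, 0.0, 0.001]
wrist_force: [-1.7, 2.1, 5.2]
width: 0.0269
finger_force: 30.0
```

drive_tool(
  commands=[
    [0,0,0,0,0,0],
    [0,0,0,0,0,0],
    [0,0,0,0,0,0],
    [0,0,-0.5,0,0,0],
    [0,0,-0.9,0,0,0],
    [0,0,-0.9,0,0,0],
    [0,0,-0.5,0,0,0],
    [0,0,0,0,0,0],
  ],
  gripper=0.5,
)

```text
time: 31.92
tool_pos: [0.5077, -0.2806, 0.1296]
ee_rot: [3.139, -0.004, -0.0]
wrist_force: [0.3, -0.1, -0.4]
width: 0.0471
finger_force: 0.0
```

```bash
python3 - <<'E'
from h import *
s,sc=look()
go(([.4475,.0665,.12],down(-21)),([.4475,.0665,.007],down(-21)))
E
```

```text
blank? [0.4476 0.0675 0.0321] 76 hex [-21.3553   0.4471   0.0663 696.7812]
collar [ 0.5301  0.0757  0.0259 82.    ]
collar [ 0.4864 -0.0044  0.0261 79.    ]
in tray [ 0.5813 -0.2776  0.0399] 75
in tray [ 0.4425 -0.2779  0.0393] 69
at [ 0.5062 -0.2796  0.1265] [-179.9647    0.0607   -0.0182] t 32.025 w 0.047243846571353276
10 x [-0.29, -0.83, 0.02, -0.0, 0.0, 0.37]  then [-0.01, -0.03, -0.03, -0.0, 0.01, -0.04]
4 x [0.0, -0.0, 0.71, 0.0, 0.0, 0.0]  then [0.0, 0.0, -0.01, 0.0, 0.0, 0.0]
```

drive_tool(
  commands=[
    [-0.29,-0.83,0.02,0,0,0.37],
    [-0.29,-0.83,0.02,0,0,0.37],
    [-0.29,-0.83,0.02,0,0,0.37],
    [-0.29,-0.83,0.02,0,0,0.37],
    [-0.29,-0.83,0.02,0,0,0.37],
    [-0.29,-0.83,0.02,0,0,0.37],
    [-0.29,-0.83,0.02,0,0,0.37],
    [-0.29,-0.83,0.02,0,0,0.37],
    [-0.29,-0.83,0.02,0,0,0.37],
    [-0.3,-0.86,0,0,0,0.34],
    [0,0,0,0,0,0],
    [0,0,0.86,0,0,0],
    [0,0,0.86,0,0,0],
    [0,0,0.8,0,0,0],
    [0,0,0.3,0,0,0],
    [0,0,0,0,0,0],
    [0,0,0,0,0,0],
  ],
  gripper=0.4,
)

```text
time: 34.15
tool_pos: [0.4488, 0.0659, 0.0087]
ee_rot: [-3.141, -0.002, -0.367]
wrist_force: [-0.7, 0.1, 0.1]
width: 0.0562
finger_force: 0.0
```

drive_tool(
  commands=[
    [0,0,0,0,0,0],
    [0,0,0,0,0,0],
    [0,0,0,0,0,0],
    [0,0,0,0,0,0],
    [0,0,-0.6,0,0,0],
    [0,0,-0.9,0,0,0],
    [0,0,-0.9,0,0,0],
    [0,0,-0.6,0,0,0],
    [0,0,0,0,0,0],
  ],
  gripper=1,
)

```text
time: 35.28
tool_pos: [0.449, 0.0663, 0.1294]
ee_rot: [-3.14, -0.004, -0.367]
wrist_force: [-0.4, 0.2, -0.6]
width: 0.0265
finger_force: 30.0
```

```bash
python3 - <<'E'
from h import *
go(([.475,-.28,.12],down(0)),([.475,-.28,.018],down(0)))
E
```

```text
at [0.449  0.0663 0.1294] [-179.9062   -0.2445  -21.035 ] t 35.275 w 0.026513350410479898
10 x [0.24, 0.84, 0.02, -0.0, -0.0, -0.37]  then [-0.03, -0.0, 0.04, 0.0, -0.05, 0.03]
3 x [0.0, -0.0, 0.85, 0.0, 0.0, 0.0]  then [0.0, 0.0, -0.0, 0.0, 0.0, 0.0]
```

```bash
python3 - <<'E'
from h import *
go(([.475,-.316,.12],down(0)),([.475,-.316,.018],down(0)))
E
```

```text
at [0.449  0.0663 0.1294] [-179.9062   -0.2445  -21.035 ] t 35.275 w 0.026513350410479898
11 x [0.23, 0.84, 0.02, -0.0, -0.0, -0.33]  then [0.03, 0.05, 0.02, -0.0, -0.05, -0.04]
3 x [0.0, -0.0, 0.85, 0.0, 0.0, 0.0]  then [0.0, 0.0, -0.0, 0.0, 0.0, 0.0]
```

drive_tool(
  commands=[
    [0.23,0.84,0.02,0,0,-0.33],
    [0.23,0.84,0.02,0,0,-0.33],
    [0.23,0.84,0.02,0,0,-0.33],
    [0.23,0.84,0.02,0,0,-0.33],
    [0.23,0.84,0.02,0,0,-0.33],
    [0.23,0.84,0.02,0,0,-0.33],
    [0.23,0.84,0.02,0,0,-0.33],
    [0.23,0.84,0.02,0,0,-0.33],
    [0.23,0.84,0.02,0,0,-0.33],
    [0.23,0.84,0.02,0,0,-0.33],
    [0.26,0.88,0.03,0,-0.05,-0.37],
    [0,0,0,0,0,0],
    [0,0,0.86,0,0,0],
    [0,0,0.86,0,0,0],
    [0,0,0.6,0,0,0],
    [0,0,0.24,0,0,0],
    [0,0,0,0,0,0],
    [0,0,0,0,0,0],
  ],
)

```text
time: 37.52
tool_pos: [0.473, -0.3152, 0.0158]
ee_rot: [-3.141, 0.005, 0.0]
wrist_force: [-0.9, 0.1, -1.4]
width: 0.0267
finger_force: 30.0
```

drive_tool(
  commands=[
    [0,0,0,0,0,0],
    [0,0,0,0,0,0],
    [0,0,0,0,0,0],
    [0,0,-0.5,0,0,0],
    [0,0,-0.9,0,0,0],
    [0,0,-0.9,0,0,0],
    [0,0,-0.9,0,0,0],
    [0,0,-0.9,0,0,0],
    [0,0,-0.5,0,0,0],
    [0,0,0,0,0,0],
  ],
  gripper=0.5,
)

```text
time: 38.78
tool_pos: [0.4748, -0.3165, 0.2022]
ee_rot: [3.139, 0.001, -0.0]
wrist_force: [0.4, -0.2, 0.4]
width: 0.0467
finger_force: 0.0
```

```bash
cat > k.py <<'E'
from h import *
from scipy.optimize import least_squares
data=[([-1.39809637,8.78898835e-02,1.37206285,-3.4e-5,1.68363095,-.103083923],[.14967315,-.52873049,.20443687]),
([-0.2217,0.4344,0.7416,-0.0002,1.9672,0.292],[0.6841,-0.0962,0.3086]),
([0.0972,0.4873,0.8142,-0.0041,1.835,2.0039],[0.7119,0.1249,0.2346])]
E
python3 - <<'E'
from k import *
o=get_obs(); q=o['joint_positions']; print(repr(np.round(q,5).tolist()),o['tool_pos'],o['ee_rot'])
D=data+[(q,o['tool_pos'])]
# rz: planar radial, lateral
for q,p in D:
    c,s=np.cos(q[0]),np.sin(q[0]); print('rad',c*p[0]+s*p[1],'lat',-s*p[0]+c*p[1],'z',p[2],'sum',q[1]+q[2]+q[4])
def f(x):
    h,L1,e,L2,Lt,r0=x; r=[]
    for q,p in D:
        c,s=np.cos(q[0]),np.sin(q[0]); a=q[1]; b=q[1]+q[2]; t=b+q[4]
        R_=r0+L1*np.sin(a)+L2*np.sin(b)-e*np.cos(b)+Lt*np.sin(t); Z=h+L1*np.cos(a)+L2*np.cos(b)+e*np.sin(b)+Lt*np.cos(t)
        r+=[R_-(c*p[0]+s*p[1]),Z-p[2]]
    return np.r_[r,.01*(np.array(x)-[.3,.4,0,.4,.3,0])]
g=least_squares(f,[.3,.4,0,.4,.3,0]); print(g.x,f(g.x))
s,sc=look(); cv2.imwrite('pics/v2.png',cv2.resize(s['image'][200:340,300:480],(772,600)))
E
```

```text
[-0.68535, 0.13345, 1.32652, -0.00313, 1.68076, 0.88538] [ 0.4748 -0.3165  0.2022] [ 3.1386  0.0013 -0.0003]
rad 0.5465855494974579 lat 0.0565881610155755 z 0.20443687 sum 3.1435836835
rad 0.6885099436027471 lat 0.056580098622591155 z 0.3086 sum 3.1432
rad 0.7206608607008853 lat 0.05522267517839938 z 0.2346 sum 3.1365
rad 0.5679141601968417 lat 0.05550853643253184 z 0.2021696889921798 sum 3.140730760123617
[ 0.2055  0.447  -0.103   0.4984  0.3991  0.0014] [-0.     -0.      0.0001 -0.0001 -0.0001  0.0001  0.      0.     -0.0009
  0.0005 -0.001   0.001   0.001   0.    ]
collar [ 0.5292  0.0763  0.026  87.    ]
collar [ 0.4853 -0.0048  0.0255 74.    ]
in tray [ 0.5806 -0.277   0.0398] 70
in tray [ 0.5718 -0.3349  0.0398] 73
in tray [ 0.5424 -0.2753  0.0398] 72
in tray [ 0.4392 -0.2716  0.039 ] 27
```

drive_tool(
  commands=[
    [-0.5,0,-0.5,0.9,0,0],
    [-0.5,0,-0.5,0.9,0,0],
    [-0.5,0,-0.5,0.9,0,0],
    [-0.5,0,-0.5,0.9,0,0],
    [0,0,0,0,0,0],
    [0,0,0,0,0,0],
    [0,0,0,0,0,0],
  ],
)

```text
time: 39.75
tool_pos: [0.3948, -0.3253, 0.2782]
ee_rot: [-2.781, 0.006, 0.001]
wrist_force: [0.7, -0.1, 0.2]
width: 0.0472
finger_force: 0.0
```

```bash
python3 - <<'E'
from h import *
o=get_obs(); q=o['joint_positions']; print(repr(np.round(q,5).tolist()),o['tool_pos'],o['ee_rot'],R.from_euler('xyz',o['ee_rot']).as_matrix())
look()
E
```

```text
[-0.94176, 0.19503, 1.15112, 0.23509, 2.08312, 0.71457] [ 0.3948 -0.3253  0.2782] [-2.7806  0.0058  0.0014] [[ 1.     -0.0007 -0.0059]
 [ 0.0014 -0.9356  0.3532]
 [-0.0058 -0.3532 -0.9355]]
collar [ 0.5294  0.0768  0.0257 87.    ]
collar [ 0.4858 -0.0043  0.0258 80.    ]
in tray [ 0.5811 -0.2761  0.0391] 73
in tray [ 0.5707 -0.3347  0.0395] 77
in tray [ 0.5424 -0.2752  0.0397] 69
in tray [ 0.5063 -0.277   0.0397] 79
in tray [ 0.473  -0.3137  0.0394] 71
in tray [ 0.4425 -0.2783  0.0398] 72
```

View pics/v2.png

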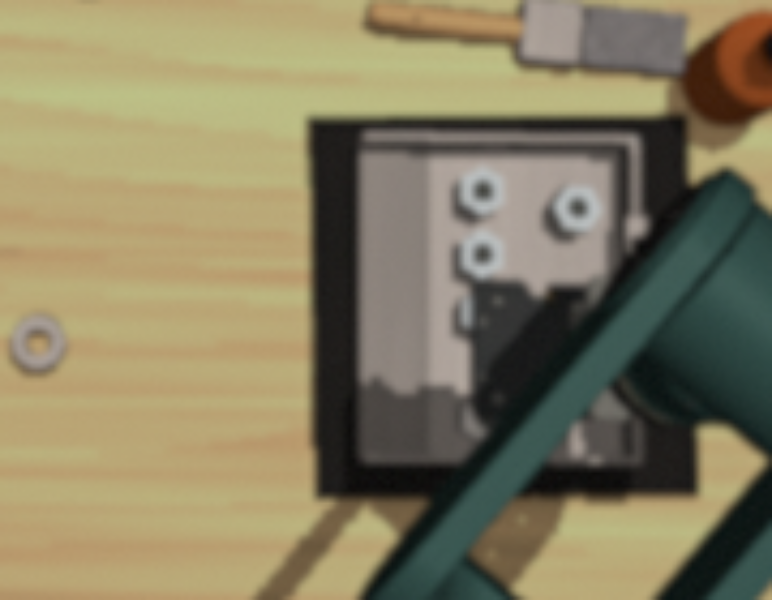

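All six blanks stand in the tray: five white-topped hexes can be read there, plus one under the arm that the second look confirmed. Next is the kinematics check for the tray grip and pour.

```bash
cat >> k.py <<'E'
qA=[-0.94176,0.19503,1.15112,0.23509,2.08312,0.71457]; pA=[.3948,-.3253,.2782]; RA=R.from_euler('xyz',[-2.7806,.0058,.0014])
lim=np.array([[-3.1,3.1],[-.76,2.03],[.27,2.55],[-1.08,4.22],[.17,2.65],[-2.57,2.57]])
P=[.2055,.447,-.103,.4984,.3991,.0014,.056,-1]
def fk(q,P=P):
    h,L1,e,L2,Lt,r0,lat,sg=P
    B=R.from_euler('z',q[0]); S=R.from_euler('y',q[1]); E=R.from_euler('y',q[1]+q[2])
    Rw=B*E*R.from_euler('z',sg*q[3])*R.from_euler('y',q[4])
    p=B.apply(np.array([r0,lat,h])+S.apply([0,0,L1])+E.apply([-e,0,L2]))+Rw.apply([0,0,Lt])
    return p,Rw*R.from_euler('z',q[5]*1.0)
def ik(p,Rt,q0):
    def f(q):
        a,b=fk(q); return np.r_[(a-p)*5,(b.inv()*Rt).as_rotvec()]
    g=least_squares(f,np.clip(q0,lim[:,0]+.01,lim[:,1]-.01),bounds=(lim[:,0],lim[:,1])); return g.x,np.abs(g.fun).max()
GT=R.from_matrix(np.array([[0,-np.cos(np.radians(35)),np.sin(np.radians(35))],[-1,0,0],[0,-np.sin(np.radians(35)),-np.cos(np.radians(35))]]))
def tool(tp,yaw,pitch,lipfix=None):
    "TCP pose for tray with origin tp (or lip at lipfix), yaw, pitch deg (lip down +)"
    T=R.from_euler('z',yaw,degrees=True)*R.from_euler('y',pitch,degrees=True)
    if lipfix is not None: tp=np.array(lipfix)-T.apply([.096,0,.020])
    Rt=T*GT; g=np.array(tp)+T.apply([-.0907,0,.0745]); return g+Rt.apply([0,0,.019]),Rt
E
python3 - <<'E'
from k import *
for sg in (1,-1):
    PP=P[:-1]+[sg]
    for q,p in data+[(qA,pA)]:
        a,b=fk(q,PP); print(sg,a-p,end=' ')
    print((b.inv()*RA).as_rotvec())
    # which q6 offset for down pose
a,b=fk(data[0][0]); print(np.degrees(b.as_euler('xyz')),'want yaw 15.8 roll 180')
import pickle
s=pickle.load(open('top0.pkl','rb'))
for x,y in [(475,62),(740,62),(742,375),(475,375)]: print('wall',onplane(s,365+(x-400)/4,215+y/4,.049))
E
```

```text
1 [-0.0006 -0.0001  0.    ] 1 [-0.0001 -0.0006 -0.0001] 1 [-0.     -0.0008  0.0001] 1 [-0.0007  0.0166  0.0031] [ 0.     -0.      1.5708]
-1 [-0.0006 -0.0001  0.    ] -1 [-0.0001 -0.0005 -0.0001] -1 [-0.0003  0.0023  0.0001] -1 [-0.1317 -0.0787  0.0031] [-0.0312  0.4395  1.3172]
[179.9863  -0.1133 105.8015] want yaw 15.8 roll 180
wall [ 0.6158 -0.2015  0.049 ]
wall [ 0.6181 -0.3757  0.049 ]
wall [ 0.4139 -0.375   0.049 ]
wall [ 0.4118 -0.2019  0.049 ]
```

```bash
python3 - <<'E'
from k import *
o=get_obs(); D=data+[([-0.68535,0.13345,1.32652,-0.00313,1.68076,0.88538],[.4748,-.3165,.2022]),(qA,pA)]
g=least_squares(lambda x: np.r_[np.concatenate([fk(q,list(x)+[1])[0]-p for q,p in D]),.003*(x-P[:-1])],P[:-1]); print(g.x, np.abs(g.fun[:-7]).max())
PP=np.round(g.x,4).tolist()+[1]
t=open('k.py').read().replace("P=[.2055,.447,-.103,.4984,.3991,.0014,.056,-1]","P="+repr(PP)).replace("q[5]*1.0)","q[5]+np.pi/2)")
t=t.replace("R.from_euler('z',q[5]+np.pi/2)","R.from_euler('z',q[5]-np.pi/2)") if False else t
open('k.py','w').write(t)
E
python3 - <<'E'
from k import *
a,b=fk(qA); print(a-pA,(b.inv()*RA).as_rotvec())
Y=90.8; q=np.array(qA)
for n,a in [('pre',dict(tp=[.516,-.299,.004])),('lift',dict(tp=[.516,-.299,.17])),('mid',dict(tp=[.51,-.05,.18]))]+[(f'pour{y},{k}',dict(tp=None,lipfix=[.518,.28,.19-.03*k/75],pitch=k,yaw=y)) for y in (90.8,) for k in (0,25,50,75,80)]:
    a={'yaw':Y,'pitch':0,**a}; p,Rt=tool(**a); q,e=ik(p,Rt,q); print(n,p,np.round(q,2),'err',round(e,4))
for y in (60,30):
    for k in (0,40,80):
        p,Rt=tool(None,y,k,[.518-.04*np.cos(np.radians(y)),.3225-.04*np.sin(np.radians(y)),.18]); q,e=ik(p,Rt,q); print(y,k,p,np.round(q,2),'err',round(e,4))
E
```

```text
[ 0.1525  0.4491 -0.1007  0.5     0.3507 -0.0002  0.0566] 4.348117168961885e-05
[-0. -0.  0.] [ 0. -0.  0.]
pre [ 0.5171 -0.3788  0.0629] [-0.91  0.7   0.97  0.38  1.96  0.7 ] err 0.0
lift [ 0.5171 -0.3788  0.2289] [-0.91  0.64  0.73  0.45  2.23  0.84] err 0.0
mid [ 0.5111 -0.1298  0.2389] [-0.66  0.23  1.27  0.51  2.    1.03] err 0.0
pour90.8,0 [0.5205 0.1042 0.2289] [-0.29  0.06  1.48  0.59  1.77  1.34] err 0.0
pour90.8,25 [0.52   0.1371 0.2896] [0.04 0.03 1.27 0.18 1.83 1.64] err 0.0
pour90.8,50 [0.5192 0.1968 0.3297] [ 0.41  0.19  1.03 -0.27  2.01  1.87] err 0.0
pour90.8,75 [0.5181 0.2721 0.3399] [ 0.69  0.48  0.78 -0.69  2.24  1.91] err 0.0
pour90.8,80 [0.5179 0.2878 0.3379] [ 0.73  0.55  0.73 -0.78  2.28  1.89] err 0.0
60 0 [0.4101 0.1356 0.2189] [-0.31 -0.46  1.93  0.59  1.53  1.81] err 0.0
60 40 [0.4432 0.1929 0.3228] [ 0.33  0.    1.23 -0.06  1.97  2.41] err 0.0
60 80 [0.5019 0.2946 0.3599] [ 0.62  0.75  0.36 -0.7   2.65  2.19] err 0.0103
30 0 [0.3311 0.2146 0.2189] [ 0.06 -0.76  2.08  0.39  1.35  2.57] err 0.1338
30 40 [0.3884 0.2477 0.3228] [ 0.28 -0.1   1.34  0.12  1.96  2.57] err 0.3783
30 80 [0.4901 0.3064 0.3599] [ 0.56  0.71  0.42 -0.47  2.65  2.57] err 0.247
```

```bash
python3 - <<'E'
from k import *
import pickle
for n in ('top0','scene0'):
    s=pickle.load(open(n+'.pkl','rb')); W=cloud(s)
    for lo,hi in ((.03,.14),(.14,.5)):
        m=(W[...,2]>lo)&(W[...,2]<hi)&(W[...,0]>.3)&(W[...,0]<1)&(W[...,1]<-.48)&(W[...,1]>-.9); p=W[m]
        if len(p): print(n,lo,len(p),np.percentile(p,[1,50,99],axis=0).round(3).tolist())
    m=(W[...,2]>.02)&(W[...,2]<.5)&(W[...,0]>.55)&(W[...,0]<.75)&(W[...,1]<-.40)&(W[...,1]>-.5); p=W[m]; print('oil',p.mean(0),p.min(0),p.max(0))
for dz in (-.08,0): 
    p,Rt=tool([.516,-.299,.004],90.8,0); p=p+Rt.apply([0,0,dz]); q,e=ik(p,Rt,np.array(qA)); print(p,q,e,'wrist',p-Rt.apply([0,0,.3507]))
p0,_=tool([.516,-.299,.004],90.8,0); pb=p0+Rt.apply([0,0,-.08])
go((pb,Rt),(p0,Rt))
E
```

```text
top0 0.03 2206 [[0.564, -0.719, 0.031], [0.711, -0.554, 0.088], [0.916, -0.547, 0.139]]
top0 0.14 11466 [[0.565, -0.735, 0.143], [0.738, -0.639, 0.17], [0.918, -0.552, 0.177]]
oil [ 0.6505 -0.4254  0.1052] [ 0.5503 -0.4659  0.02  ] [ 0.6937 -0.4004  0.1685]
scene0 0.03 4640 [[0.57, -0.567, 0.032], [0.765, -0.556, 0.088], [0.924, -0.546, 0.139]]
scene0 0.14 6803 [[0.572, -0.733, 0.141], [0.756, -0.615, 0.169], [0.922, -0.549, 0.174]]
oil [ 0.6615 -0.4199  0.0884] [ 0.5519 -0.453   0.0201] [ 0.6986 -0.4001  0.1652]
[ 0.5178 -0.4247  0.1285] [-0.9465  0.7508  0.7493  0.3971  2.1256  0.7376] 1.8179208138846543e-13 wrist [ 0.5206 -0.6258  0.4157]
[ 0.5171 -0.3788  0.0629] [-0.9126  0.6975  0.9659  0.3818  1.9616  0.7033] 2.3273464058726212e-10 wrist [ 0.5199 -0.5799  0.3502]
at [ 0.3948 -0.3254  0.2787] [-159.3532    0.3078    0.0834] t 39.85 w 0.04709568942168778
7 x [0.44, 0.56, 0.32, 0.36, -0.0, -0.02]  then [-0.01, 0.01, -0.02, -0.02, -0.01, 0.01]
3 x [-0.0, 0.0, 0.67, 0.0, 0.0, 0.0]  then [-0.0, -0.0, -0.01, 0.0, 0.0, 0.0]
```

drive_tool(
  commands=[
    [0.44,0.56,0.32,0.36,0,-0.02],
    [0.44,0.56,0.32,0.36,0,-0.02],
    [0.44,0.56,0.32,0.36,0,-0.02],
    [0.44,0.56,0.32,0.36,0,-0.02],
    [0.44,0.56,0.32,0.36,0,-0.02],
    [0.44,0.56,0.32,0.36,0,-0.02],
    [0.43,0.57,0.3,0.34,0,-0.01],
    [0,0,0,0,0,0],
    [0,0,0,0,0,0],
    [0,0,0,0,0,0],
  ],
  gripper=0.4,
)

```text
time: 41.1
tool_pos: [0.5174, -0.4257, 0.132]
ee_rot: [-2.535, -0.003, 0.012]
wrist_force: [0.3, -0.2, 0.7]
width: 0.0568
finger_force: 0.0
```

```bash
python3 - <<'E'
from k import *
p,Rt=tool([.516,-.299,.004],90.8,0); go((p,Rt))
s,sc=look(); W=cloud(s); Ws=cloud(sc)
n=np.array([0,np.cos(np.radians(35)),np.sin(np.radians(35))])
for w in (W,Ws):
    m=(w[...,2]>.055)&(w[...,2]<.095)&(abs(w[...,0]-.516)<.03)&(w[...,1]<-.365)&(w[...,1]>-.41); q=w[m]; print(len(q), (np.median(q@n)-.0281-.005)/n[1]+.07 if len(q) else 0)
cv2.imwrite('pics/v3.png',cv2.resize(sc['image'][130:330,180:420],(720,600)))
E
```

```text
at [ 0.5174 -0.4257  0.132 ] [-145.2575   -0.2004    0.6814] t 41.1 w 0.056754155683912844
3 x [0.0, 0.01, 0.7, 0.01, -0.01, 0.0]  then [0.0, -0.01, -0.01, 0.01, -0.01, 0.0]
collar [ 0.529   0.0759  0.0259 79.    ]
collar [ 0.4849 -0.005   0.0256 81.    ]
in tray [ 0.5808 -0.277   0.0393] 74
in tray [ 0.5704 -0.3339  0.0398] 65
in tray [ 0.5421 -0.2753  0.0396] 66
in tray [ 0.5064 -0.2761  0.0399] 77
in tray [ 0.4542 -0.3486  0.0391] 60
in tray [ 0.4421 -0.2774  0.0391] 72
341 -0.298232889811927
411 -0.30014203696022596
```

View pics/v3.png

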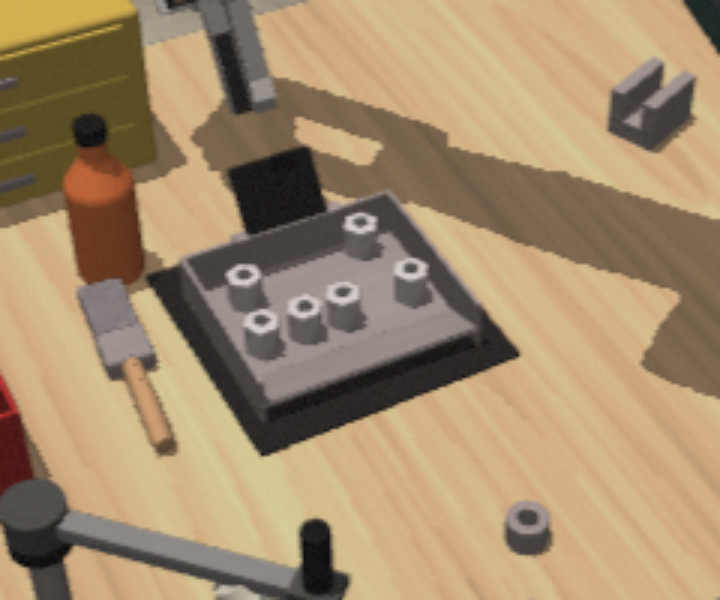

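The scene crop shows all six blanks standing in the tray. One was knocked to (360,225), still inside it. The fingers are aligned above the handle.

drive_tool(
  commands=[
    [0,0.01,0.7,0,0,0],
    [0,0.01,0.7,0,0,0],
    [0,0,0.5,0,0,0],
    [0,0,0.2,0,0,0],
    [0,0,0,0,0,0],
    [0,0,0,0,0,0],
    [0,0,0,0,0,0],
  ],
)

```text
time: 42.08
tool_pos: [0.517, -0.3792, 0.0606]
ee_rot: [-2.533, -0.002, 0.011]
wrist_force: [0.5, 0.2, -0.3]
width: 0.056
finger_force: 0.0
```

drive_tool(
  commands=[
    [0,0,0,0,0,0],
    [0,0,0,0,0,0],
    [0,0,0,0,0,0],
    [0,0,0,0,0,0],
    [0,0,0,0,0,0],
    [0,0,0,0,0,0],
    [0,0,0,0,0,0],
    [0,0,0,0,0,0],
  ],
  gripper=1,
)

```text
time: 43.08
tool_pos: [0.5169, -0.3778, 0.0601]
ee_rot: [-2.531, -0.001, 0.012]
wrist_force: [0.9, 3.0, 2.5]
width: 0.0103
finger_force: 30.0
```

```bash
python3 - <<'E'
from k import *
o=get_obs(); print(o['wrist_force'],o['width'],o['finger_force'],o['wrist_torque'])
q=R.from_euler('xyz',o['ee_rot']); p=np.array(o['tool_pos']); print('grasp pt',q.apply([0,0,-.019])+p)
# slow lift of 24 mm then more
go((p+[0,0,.024],q,dict(N=6)),(p+[0,0,.17],q))
E
```

```text
[0.9488 2.9586 2.472 ] 0.010260293058897432 29.993155896663666 [ 0.3604  0.198  -0.1597]
grasp pt [ 0.517  -0.3887  0.0757]
at [ 0.5169 -0.3778  0.0601] [-144.9933   -0.0595    0.6808] t 43.075 w 0.010260293058897432
6 x [0.0, -0.06, -0.08, 0.0, 0.0, 0.0]  then [0.0, 0.02, -0.01, 0.0, 0.0, 0.0]
5 x [0.0, -0.42, -0.6, 0.0, 0.0, 0.0]  then [0.0, 0.01, 0.01, 0.0, 0.0, 0.0]
```

drive_tool(
  commands=[
    [0,-0.06,-0.08,0,0,0],
    [0,-0.06,-0.08,0,0,0],
    [0,-0.06,-0.08,0,0,0],
    [0,-0.06,-0.08,0,0,0],
    [0,-0.06,-0.08,0,0,0],
    [0,-0.04,-0.09,0,0,0],
    [0,0,0,0,0,0],
    [0,0,0,0,0,0],
  ],
)

```text
time: 44.08
tool_pos: [0.5167, -0.3785, 0.0834]
ee_rot: [-2.532, -0.001, 0.011]
wrist_force: [-0.0, 0.0, -6.4]
width: 0.0098
finger_force: 30.0
```

```bash
python3 - <<'E'
from k import *
o=get_obs(); print(o['wrist_force'],o['width'],o['finger_force'],o['tool_pos'],o['ee_rot'])
s,sc=look(); W=cloud(s); Ws=cloud(sc)
for n,w in (('t',W),('s',Ws)):
    m=(w[...,2]>.008)&(w[...,2]<.06)&(w[...,0]>.44)&(w[...,0]<.60)&(w[...,1]<-.25)&(w[...,1]>-.35)
    q=w[m]; c=np.array([0,0,0.]);
    c=np.linalg.lstsq(np.c_[q[:,:2],np.ones(len(q))],q[:,2],rcond=None)[0]
    for _ in range(6):
        r=q[:,2]-np.c_[q[:,:2],np.ones(len(q))]@c; k=abs(r)<.005 if _>2 else r<.006; c=np.linalg.lstsq(np.c_[q[k][:,:2],np.ones(k.sum())],q[k][:,2],rcond=None)[0]
    print(n,'floor slope deg x,y',np.degrees(c[:2]),'z at mid',c@[.515,-.3,1],k.sum())
cv2.imwrite('pics/v4.png',cv2.resize(sc['image'][100:330,180:420],(626,600)))
E
```

```text
[-0.0268  0.0341 -6.3991] 0.009765461287818035 29.99506026506424 [ 0.5167 -0.3785  0.0834] [-2.5316 -0.0008  0.0113]
collar [ 0.53    0.0758  0.0258 79.    ]
collar [ 0.4858 -0.0041  0.0261 82.    ]
in tray [ 0.5745 -0.2464  0.0363] 57
in tray [ 0.5757 -0.3144  0.037 ] 44
in tray [ 0.545  -0.3365  0.0356] 29
in tray [ 0.5301 -0.2444  0.0366] 27
in tray [ 0.452  -0.2486  0.0366] 53
t floor slope deg x,y [0.1806 0.156 ] z at mid 0.031863412170311835 1515
s floor slope deg x,y [ 0.4029 -0.2197] z at mid 0.031661141581066435 1048
```

View pics/v4.png

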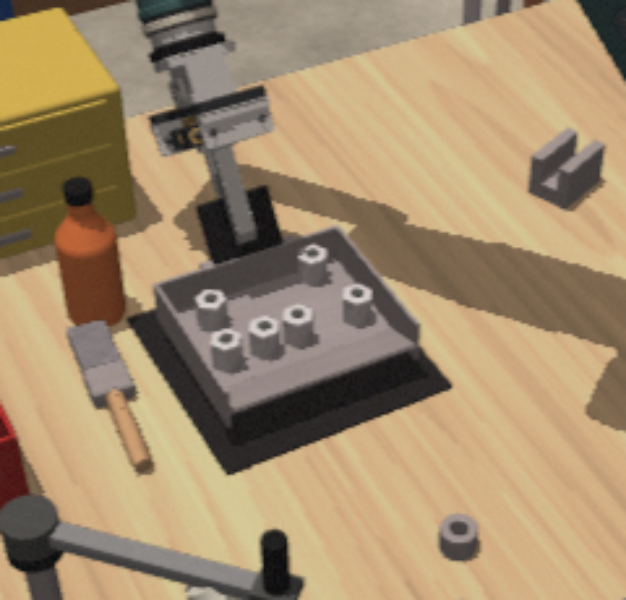

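The tray hangs level with all six blanks upright. Next I'll carry it to the hopper.

```bash
cat >> k.py <<'E'
G0p=np.array([.5169,-.3778,.0601]); G0R=R.from_euler('xyz',[-2.531,-.001,.012]); T0=R.from_euler('z',90.8,degrees=True); T0p=np.array([.516,-.299,.004])
relp=T0.inv().apply(G0p-T0p); relR=T0.inv()*G0R
def gt(tp=None,pitch=0,lip=None,yaw=90.8):
    T=R.from_euler('z',yaw,degrees=True)*R.from_euler('y',pitch,degrees=True)
    if lip is not None: tp=np.array(lip)-T.apply([.096,0,.020])
    return np.array(tp)+T.apply(relp),T*relR
E
python3 - <<'E'
from k import *
a=gt([.516,-.299,.18]); b=gt(lip=[.518,.28,.195])
go((*a,dict(N=9)),(*b,dict(N=20)))
E
```

```text
at [ 0.5167 -0.3783  0.0833] [-145.0289   -0.0369    0.6492] t 44.175 w 0.009976905489274136
9 x [0.0, -0.24, -0.35, 0.0, -0.0, -0.0]  then [0.01, -0.04, 0.03, 0.0, -0.0, -0.01]
20 x [0.01, -0.49, 0.35, 0.0, 0.0, 0.0]  then [0.03, -0.02, 0.02, 0.0, 0.0, 0.0]
```

drive_tool(
  commands=[
    [0,-0.08,-0.12,0,0,0],
    [0,-0.16,-0.23,0,0,0],
    [0,-0.24,-0.35,0,0,0],
    [0,-0.24,-0.35,0,0,0],
    [0,-0.24,-0.35,0,0,0],
    [0,-0.24,-0.35,0,0,0],
    [0,-0.24,-0.35,0,0,0],
    [0,-0.24,-0.35,0,0,0],
    [0,-0.24,-0.35,0,0,0],
    [0,-0.16,-0.23,0,0,0],
    [0,-0.08,-0.12,0,0,0],
    [0,0,0,0,0,0],
  ],
)

```text
time: 45.68
tool_pos: [0.5167, -0.3799, 0.2365]
ee_rot: [-2.532, -0.001, 0.011]
wrist_force: [1.0, -0.3, -7.9]
width: 0.0097
finger_force: 30.0
```

drive_tool(
  commands=[
    [0,-0.12,0.09,0,0,0],
    [0.01,-0.25,0.18,0,0,0],
    [0.01,-0.37,0.26,0,0,0],
    [0.01,-0.49,0.35,0,0,0],
    [0.01,-0.49,0.35,0,0,0],
    [0.01,-0.49,0.35,0,0,0],
    [0.01,-0.49,0.35,0,0,0],
    [0.01,-0.49,0.35,0,0,0],
    [0.01,-0.49,0.35,0,0,0],
    [0.01,-0.49,0.35,0,0,0],
    [0.01,-0.49,0.35,0,0,0],
    [0.01,-0.49,0.35,0,0,0],
  ],
)

```text
time: 47.18
tool_pos: [0.5174, -0.1247, 0.2336]
ee_rot: [-2.531, -0.0, 0.012]
wrist_force: [-0.5, 0.6, -6.3]
width: 0.0099
finger_force: 30.0
```

drive_tool(
  commands=[
    [0.01,-0.49,0.35,0,0,0],
    [0.01,-0.49,0.35,0,0,0],
    [0.01,-0.49,0.35,0,0,0],
    [0.01,-0.49,0.35,0,0,0],
    [0.01,-0.49,0.35,0,0,0],
    [0.01,-0.49,0.35,0,0,0],
    [0.01,-0.49,0.35,0,0,0],
    [0.01,-0.49,0.35,0,0,0],
    [0.01,-0.37,0.26,0,0,0],
    [0.01,-0.25,0.18,0,0,0],
    [0,-0.12,0.09,0,0,0],
    [0,0,0,0,0,0],
    [0,0,0,0,0,0],
    [0,0,0,0,0,0],
  ],
)

```text
time: 48.92
tool_pos: [0.5197, 0.1019, 0.2312]
ee_rot: [-2.532, -0.001, 0.01]
wrist_force: [-0.3, -1.2, -5.5]
width: 0.0099
finger_force: 30.0
```

```bash
python3 - <<'E'
from k import *
o=get_obs(); print(o['wrist_force'],o['width'],o['finger_force'])
sc=snapshot('scene'); cv2.imwrite('pics/v5.png',sc['image'])
p,q=gt(lip=[.518,.28,.195]); print(p)
go((p,q),(*gt(lip=[.518,.28,.19],pitch=20),dict(N=8)),(*gt(lip=[.518,.28,.18],pitch=45),dict(N=9)),(*gt(lip=[.518,.28,.165],pitch=80),dict(N=12)))
E
```

```text
[-0.3397 -1.2065 -5.5488] 0.009944327899894714 29.99503254890442
[0.5202 0.1052 0.2311]
at [0.5197 0.102  0.2313] [-145.0547   -0.0503    0.6012] t 48.975 w 0.009983075126264203
1 x [0.01, -0.06, 0.05, 0.01, -0.01, -0.01]  then [0.0, -0.0, -0.0, -0.0, 0.0, -0.0]
8 x [0.0, -0.14, -0.12, -0.44, 0.0, -0.0]  then [0.0, 0.02, 0.03, 0.03, 0.0, -0.01]
9 x [0.0, -0.16, -0.12, -0.48, 0.0, -0.0]  then [-0.0, -0.0, 0.03, -0.04, 0.01, -0.01]
12 x [0.0, -0.18, -0.12, -0.51, 0.0, -0.0]  then [-0.0, -0.02, -0.05, 0.01, 0.01, -0.01]
```

View pics/v5.png

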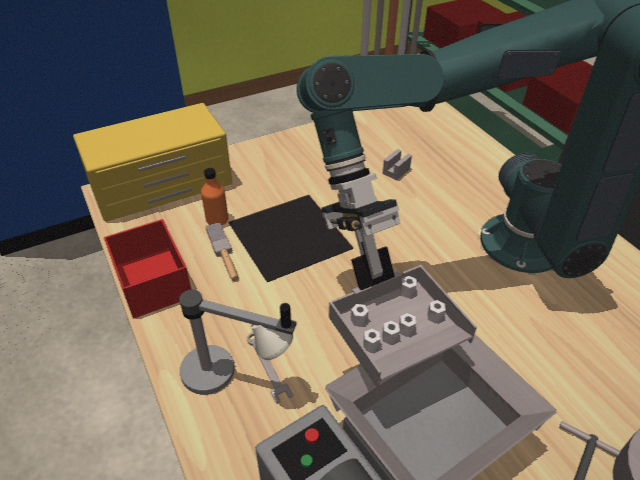

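The tray is level over the hopper with the lip inside the mouth, well clear of the lamp, so I'll tip it now.

drive_tool(
  commands=[
    [0,-0.06,0.05,0,0,0],
    [0,-0.14,-0.12,-0.44,0,0],
    [0,-0.14,-0.12,-0.44,0,0],
    [0,-0.14,-0.12,-0.44,0,0],
    [0,-0.14,-0.12,-0.44,0,0],
    [0,-0.14,-0.12,-0.44,0,0],
    [0,-0.14,-0.12,-0.44,0,0],
    [0,-0.14,-0.12,-0.44,0,0],
    [0,-0.12,-0.09,-0.41,0,0],
    [0,-0.16,-0.12,-0.48,0,0],
    [0,-0.16,-0.12,-0.48,0,0],
    [0,-0.16,-0.12,-0.48,0,0],
    [0,-0.16,-0.12,-0.48,0,0],
    [0,-0.16,-0.12,-0.48,0,0],
    [0,-0.16,-0.12,-0.48,0,0],
    [0,-0.16,-0.12,-0.48,0,0],
    [0,-0.16,-0.12,-0.48,0,0],
    [0,-0.16,-0.09,-0.52,0,0],
  ],
)

```text
time: 51.22
tool_pos: [0.5177, 0.1845, 0.3302]
ee_rot: [2.969, -0.001, 0.013]
wrist_force: [1.1, 0.0, -4.4]
width: 0.01
finger_force: 30.0
```

drive_tool(
  commands=[
    [0,-0.18,-0.12,-0.51,0,0],
    [0,-0.18,-0.12,-0.51,0,0],
    [0,-0.18,-0.12,-0.51,0,0],
    [0,-0.18,-0.12,-0.51,0,0],
    [0,-0.18,-0.12,-0.51,0,0],
    [0,-0.18,-0.12,-0.51,0,0],
    [0,-0.18,-0.12,-0.51,0,0],
    [0,-0.18,-0.12,-0.51,0,0],
    [0,-0.18,-0.12,-0.51,0,0],
    [0,-0.18,-0.12,-0.51,0,0],
    [0,-0.18,-0.12,-0.51,0,0],
    [0,-0.18,-0.12,-0.51,0,0],
    [0,0,0,0,0,0],
    [0,0,0,0,0,0],
    [0,0,0,0,0,0],
    [0,0,0,0,0,0],
    [0,0,0,0,0,0],
    [0,0,0,0,0,0],
  ],
)

```text
time: 53.48
tool_pos: [0.5174, 0.2835, 0.3427]
ee_rot: [2.355, -0.001, 0.011]
wrist_force: [-0.4, -0.2, -3.0]
width: 0.0099
finger_force: 30.0
```

```bash
python3 - <<'E'
from k import *
o=get_obs(); print(o['wrist_force'],o['width'],o['finger_force'],o['tool_pos'],np.degrees(o['ee_rot']))
sc=snapshot('scene'); cv2.imwrite('pics/v6.png',sc['image'])
print(gt(lip=[.518,.28,.165],pitch=80)[0],gt(lip=[.518,.28,.165],pitch=80)[1].as_euler('xyz',degrees=True))
E
```

```text
[-0.444  -0.2327 -2.9867] 0.00985744084847594 29.99957799911499 [0.5174 0.2835 0.3427] [134.9243  -0.0556   0.6384]
[0.5177 0.2852 0.3434] [134.9843  -0.1207   0.8369]
```

View pics/v6.png

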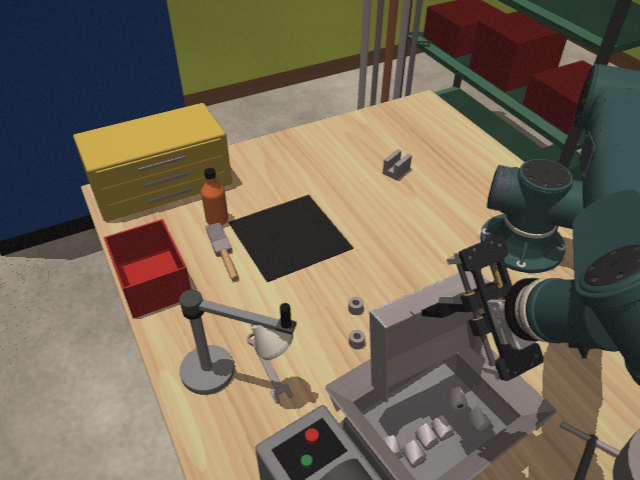

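Tipped at 80°. All six blanks lie in the hopper, near (392,445), (412,450), (427,433), (442,425), (458,398) and (478,418), and the wrist force of 3.0 N matches an empty tray. I'll measure the bare mat and plan the return.

```bash
python3 - <<'E'
from k import *
for n in ('top','scene'):
    s=snapshot(n); W=cloud(s); m=((s['image'].max(2)<60)&(abs(W[...,0]-.513)<.16)&(abs(W[...,1]+.296)<.16)&(W[...,2]<.02)).astype(np.uint8)
    m=cv2.morphologyEx(m,cv2.MORPH_OPEN,np.ones((3,3),np.uint8)); nn,l,st,c=cv2.connectedComponentsWithStats(m); i=1+np.argmax(st[1:,4])
    v,u=np.nonzero(l==i); p=np.array([onplane(s,a,b,.004) for a,b in zip(u,v)]); print(n,st[i,4],p.mean(0),cv2.minAreaRect(p[:,:2].astype(np.float32)))
go((*gt(lip=[.518,.275,.2],pitch=0),dict(N=20)))
go((*gt([.514,-.297,.12]),dict(N=18)),start=gt(lip=[.518,.275,.2],pitch=0))
E
```

```text
top 7508 [ 0.5128 -0.2953  0.004 ] ((0.5145219564437866, -0.2952355742454529), (0.2338297814130783, 0.23371942341327667), 1.0369038581848145)
scene 5894 [ 0.5159 -0.2864  0.004 ] ((0.5133357048034668, -0.29274553060531616), (0.23771262168884277, 0.2392769455909729), 1.2568968534469604)
at [0.5174 0.2836 0.3425] [134.9092  -0.0468   0.6462] t 53.625 w 0.009910554187878272
20 x [0.0, 0.23, 0.17, 0.7, 0.0, -0.0]  then [0.02, 0.04, 0.06, -0.02, -0.0, -0.01]
at [0.5202 0.1002 0.2361] [134.9092  -0.0468   0.6462] t 53.625 w 0.009910554187878272
18 x [-0.02, 0.59, -0.31, 0.0, 0.0, 0.0]  then [0.08, -0.01, -0.01, 0.0, 0.0, 0.0]
```

drive_tool(
  commands=[
    [0,0.23,0.17,0.7,0,0],
    [0,0.23,0.17,0.7,0,0],
    [0,0.23,0.17,0.7,0,0],
    [0,0.23,0.17,0.7,0,0],
    [0,0.23,0.17,0.7,0,0],
    [0,0.23,0.17,0.7,0,0],
    [0,0.23,0.17,0.7,0,0],
    [0,0.23,0.17,0.7,0,0],
    [0,0.23,0.17,0.7,0,0],
    [0,0.23,0.17,0.7,0,0],
    [0,0.23,0.17,0.7,0,0],
    [0,0.23,0.17,0.7,0,0],
    [0,0.23,0.17,0.7,0,0],
    [0,0.23,0.17,0.7,0,0],
    [0,0.23,0.17,0.7,0,0],
    [0,0.23,0.17,0.7,0,0],
    [0,0.23,0.17,0.7,0,0],
    [0,0.23,0.17,0.7,0,0],
    [0,0.23,0.17,0.7,0,0],
    [0.02,0.27,0.23,0.68,0,0],
  ],
)

```text
time: 56.12
tool_pos: [0.52, 0.0988, 0.2355]
ee_rot: [-2.533, -0.001, 0.011]
wrist_force: [0.3, 0.2, -3.5]
width: 0.0097
finger_force: 30.0
```

drive_tool(
  commands=[
    [0,0.2,-0.1,0,0,0],
    [-0.02,0.4,-0.2,0,0,0],
    [-0.02,0.59,-0.31,0,0,0],
    [-0.02,0.59,-0.31,0,0,0],
    [-0.02,0.59,-0.31,0,0,0],
    [-0.02,0.59,-0.31,0,0,0],
    [-0.02,0.59,-0.31,0,0,0],
    [-0.02,0.59,-0.31,0,0,0],
    [-0.02,0.59,-0.31,0,0,0],
    [-0.02,0.59,-0.31,0,0,0],
    [-0.02,0.59,-0.31,0,0,0],
    [-0.02,0.59,-0.31,0,0,0],
    [-0.02,0.59,-0.31,0,0,0],
    [-0.02,0.59,-0.31,0,0,0],
    [-0.02,0.59,-0.31,0,0,0],
    [-0.02,0.59,-0.31,0,0,0],
    [-0.02,0.4,-0.2,0,0,0],
    [0,0.2,-0.1,0,0,0],
    [0,0,0,0,0,0],
    [0,0,0,0,0,0],
  ],
)

```text
time: 58.62
tool_pos: [0.5126, -0.3225, 0.1812]
ee_rot: [-2.53, -0.001, 0.012]
wrist_force: [0.6, 0.9, -2.8]
width: 0.0099
finger_force: 30.0
```

```bash
cat >> k.py <<'E'
def trayfit(s,z0):
    "tray level at about height z0 (underside): floor plane slopes and wall-top rectangle"
    W=cloud(s); m=(W[...,2]>z0-.01)&(W[...,2]<z0+.02)&(abs(W[...,0]-.515)<.08)&(W[...,1]<-.255)&(W[...,1]>-.35); q=W[m]; A=np.c_[q[:,:2]-[.515,-.3],np.ones(len(q))]; c=np.array([0,0,np.median(q[:,2])])
    for _ in range(5): k=abs(q[:,2]-A@c)<.005; c=np.linalg.lstsq(A[k],q[k][:,2],rcond=None)[0]
    print('floor slopes deg',np.degrees(c[:2]),'z',c[2],k.sum())
E
python3 - <<'E'
from k import *
o=get_obs(); print(o['wrist_force'],o['width'],o['finger_force'])
s=snapshot('top'); sc=snapshot('scene')
p=np.array(o['tool_pos']); q=R.from_euler('xyz',o['ee_rot']); Tr=q*relR.inv(); tp=p-Tr.apply(relp); print('tray by tool',tp,Tr.as_euler('xyz',degrees=True))
trayfit(s,tp[2]+.004); trayfit(sc,tp[2]+.004)
cv2.imwrite('pics/v7.png',sc['image'])
go((*gt([.514,-.295,.03],yaw=91),dict(N=8)),(*gt([.514,-.295,.0045],yaw=91),dict(N=6)))
E
```

```text
[ 0.6236  0.9105 -2.8217] 0.009900254975671067 29.99831646680832
tray by tool [ 0.5117 -0.2437  0.1252] [-0.021  -0.0352 90.8184]
floor slopes deg [ 0.1389 -0.0533] z 0.12981523695270977 1387
floor slopes deg [ 0.3612 -0.7592] z 0.1299292480025206 1098
at [ 0.5126 -0.3224  0.1813] [-144.9996   -0.0833    0.7134] t 58.725 w 0.009589554686365336
8 x [0.01, 0.3, 0.15, -0.0, -0.0, -0.0]  then [-0.04, 0.02, 0.01, -0.0, -0.02, -0.02]
6 x [-0.0, 0.06, 0.09, 0.0, 0.0, 0.0]  then [-0.0, 0.01, -0.02, 0.0, 0.0, 0.0]
```

View pics/v7.png

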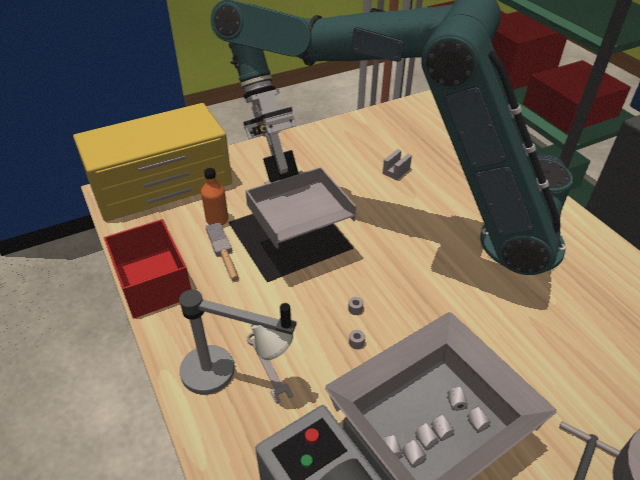

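The tray is empty and level near (300,200), with six blanks visible in the hopper. Now I'll lower it onto the mat.

drive_tool(
  commands=[
    [0.01,0.3,0.15,0,0,0],
    [0.01,0.3,0.15,0,0,0],
    [0.01,0.3,0.15,0,0,0],
    [0.01,0.3,0.15,0,0,0],
    [0.01,0.3,0.15,0,0,0],
    [0.01,0.3,0.15,0,0,0],
    [0.01,0.3,0.15,0,0,0],
    [-0.03,0.32,0.16,0,0,-0.02],
    [0,0,0,0,0,0],
    [0,0,0,0,0,0],
  ],
)

```text
time: 59.98
tool_pos: [0.5148, -0.3747, 0.086]
ee_rot: [-2.53, -0.003, 0.013]
wrist_force: [-0.8, -0.2, -3.4]
width: 0.0101
finger_force: 30.0
```

```bash
python3 - <<'E'
from k import *
o=get_obs()
p=np.array(o['tool_pos']); q=R.from_euler('xyz',o['ee_rot']); Tr=q*relR.inv(); tp=p-Tr.apply(relp); print('tray by tool',tp,Tr.as_euler('xyz',degrees=True))
s=snapshot('top'); trayfit(s,tp[2]+.004); W=cloud(s)
n=np.array([0,np.cos(np.radians(35)),np.sin(np.radians(35))])
m=(W[...,2]>tp[2]+.055)&(W[...,2]<tp[2]+.09)&(abs(W[...,0]-.516)<.036)&(W[...,1]<-.36)&(W[...,1]>-.41); pp=W[m]; print('y0',(np.median(pp@n)-.0258-.005-.5736*(tp[2]))/n[1]+.07,len(pp))
go((*gt([.514,-.295,.004],yaw=91),dict(N=6)))
E
```

```text
tray by tool [ 0.5139 -0.2958  0.0299] [-0.0897 -0.0298 90.8618]
floor slopes deg [0.2989 0.4853] z 0.03452070304288336 1894
y0 -0.29444304951047284 273
at [ 0.515  -0.3747  0.0863] [-145.021    -0.1674    0.7568] t 60.025 w 0.00974804879379708
6 x [0.0, 0.06, 0.09, 0.0, -0.0, -0.0]  then [0.0, -0.0, 0.01, 0.0, -0.03, -0.01]
```

drive_tool(
  commands=[
    [0,0.06,0.09,0,0,0],
    [0,0.06,0.09,0,0,0],
    [0,0.06,0.09,0,0,0],
    [0,0.06,0.09,0,0,0],
    [0,0.06,0.09,0,0,0],
    [0,0.06,0.09,0,0,0],
    [0,0,0,0,0,0],
    [0,0,0,0,0,0],
    [0,0,0,0,0,0],
  ],
)

```text
time: 61.15
tool_pos: [0.5148, -0.3741, 0.0602]
ee_rot: [-2.531, -0.002, 0.013]
wrist_force: [0.2, 0.2, 0.5]
width: 0.0098
finger_force: 30.0
```

```bash
python3 - <<'E'
from k import *
o=get_obs(); print(o['wrist_force'],o['wrist_torque'])
p=np.array(o['tool_pos']); q=R.from_euler('xyz',o['ee_rot']); Tr=q*relR.inv(); tp=p-Tr.apply(relp); print('tray by tool',tp,Tr.as_euler('xyz',degrees=True))
s=snapshot('top'); trayfit(s,tp[2]+.004)
E
```

```text
[0.1702 0.1627 0.4935] [-0.2794  0.2851  0.0286]
tray by tool [ 0.5139 -0.2952  0.0041] [-0.0807 -0.0222 90.8649]
floor slopes deg [-0.1949 -0.6739] z 0.00875154074199902 1790
```

drive_tool(
  commands=[
    [0,0,0,0,0,0],
    [0,0,0,0,0,0],
    [0,0,0,0,0,0],
    [0,0,0,0,0,0],
    [0,0,-0.2,0,0,0],
    [0,0,-0.5,0,0,0],
    [0,0,-0.7,0,0,0],
    [0,0,-0.7,0,0,0],
    [0,0,-0.7,0,0,0],
    [-0.6,-0.5,-0.5,0,0,0],
    [-0.9,-0.3,-0.5,-0.6,0,0],
    [-0.9,-0.3,-0.3,-0.6,0,0],
    [-0.9,0,0,-0.6,0,0],
    [-0.9,0,0,0,0,0],
    [0,0,0,0,0,0],
  ],
  gripper=0.4,
)

```text
time: 63.08
tool_pos: [0.3455, -0.4338, 0.2203]
ee_rot: [-2.713, -0.003, 0.01]
wrist_force: [0.2, -0.0, -0.6]
width: 0.0565
finger_force: 0.0
```

```bash
python3 - <<'E'
from k import *
s=snapshot('top'); sc=snapshot('scene'); trayfit(s,.008); W=cloud(s); Ws=cloud(sc)
n=np.array([0,np.cos(np.radians(35)),np.sin(np.radians(35))])
for w in (W,Ws):
    m=(w[...,2]>.055)&(w[...,2]<.095)&(abs(w[...,0]-.516)<.05)&(w[...,1]<-.36)&(w[...,1]>-.41); q=w[m]; print('tray y0',(np.median(q@n)-.0281-.005)/n[1]+.07,'x',(np.percentile(q[:,0],1)+np.percentile(q[:,0],99))/2,len(q))
for c in [(.529,.0765),(.4855,-.0045)]: print('collar',topmid(W,c,.02,.03))
for k,w in (('top',W),('sc',Ws)):
    m=(w[...,2]>.255)&(w[...,2]<.285)&(np.hypot(w[...,0]-.711,w[...,1]-.126)<.03); p=w[m]
    if len(p): print('knob',cv2.minAreaRect(p[:,:2].astype(np.float32))[0])
cv2.imwrite('pics/v8.png',s['image']); print(get_obs()['wrist_force'],get_obs()['time'])
E
```

```text
floor slopes deg [-0.134   0.0666] z 0.008710912280869357 1814
tray y0 -0.2947923647047475 x 0.5119449432851408 428
tray y0 -0.2959670465554614 x 0.5153036259534446 549
collar [ 0.5293  0.076   0.0257 80.    ]
collar [ 0.486  -0.0051  0.0256 79.    ]
knob (0.7110244631767273, 0.1254928559064865)
knob (0.7118287682533264, 0.12640437483787537)
[-0.6033 -0.2848 -0.1958] 63.175
```

View pics/v8.png

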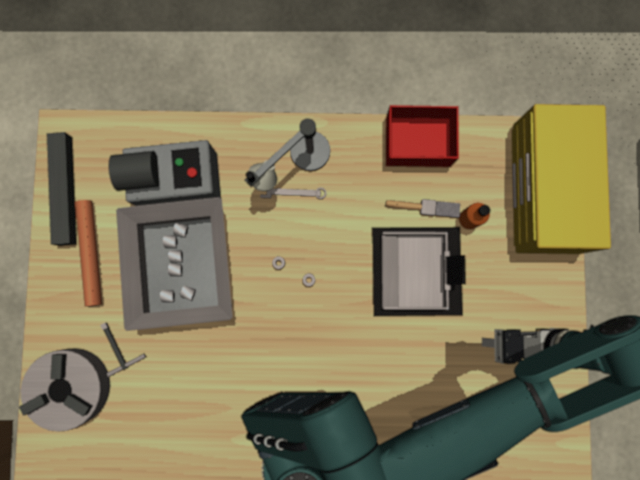

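The picture shows six blanks in the hopper around (175,265). The tray is empty, flat and centred on its mat at (417,270). The lamp, from (308,127) to (250,177), points at the hopper, the collars haven't moved, and the arm is clear. Handing in.

```bash
python3 -c "
from bench import close_job
print(close_job())"
```

```text
the job is handed in; nothing more can be done
None
```

The job is handed in at about 63 s of the 210 s allowed: all six blanks are in the hopper, the empty tray is flat on its mat within about 2 mm of centre, the lamp is within about 0.2° of the hopper mouth's middle, and the collars and everything else are where they were.

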